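Restock the rotary USB-adapter dispenser

ROBOT

A 6-joint arm with a two-finger parallel gripper is mounted at the origin on the work surface; the furniture and walls round the work are solid. World frame = base frame: x ahead of the robot, y to its left, z up, the work surface at z = 0. Lengths are in mm, angles in degrees, forces in N, time in s.
With the tool pointing down it reaches from about 350 to 850 mm from the base axis. Payload 8.1 kg.
Tool frame: the origin (TCP) lies between the finger pads; the fingertips stand 17 mm ahead of it and the grasp point (between the pads) lies 2 mm behind it; z points along the fingers, y is the line along which they close (so a half turn about z gives the same grasp; the last joint's range is limited). The gripper opens to 85 mm and grips with 20 to 120 N. Pads are 22 mm wide; open, the fingers measure 114 mm over their backs; the gripper's body (76 mm by 85 mm) begins 54 mm behind the grasp point. The pads swing forward as they close: fully open they stand 13 mm farther back than shut.
Start: joints at [-72.216, 7.471, 85.268, -0, 87.261, -4.893], TCP at [231.348, -553.61, 248.292] pointing down, gripper open.
Joint ranges: [-169.43, 169.43], [-51.17, 129.36], [1.28, 143.12], [-76.62, 256.62], [0, 156.53], [-152.29, 152.29]. Speed limits (degrees/s): [136.94, 136.94, 159.86, 180, 180, 180].

INTERFACE

Orientations are given as [roll, pitch, yaw] about the fixed x, y, z axes, in that order (R = Rz(yaw) Ry(pitch) Rx(roll)).
In Python, from bench import sense, snapshot, hand_in, trace, place_of gives the robot as it stands.
- The arm moves only by the shell command python3 -m handwheel 'ROWS' [FORCE]. ROWS is JSON, a list of rows, each a list of 7 numbers: the opening, from -1 (shut) to 1 (fully open), then the shift along the tool's x, y, z in cm, then the turn, a rotation vector about the tool's x, y, z in rad. A call has 1 to 12 rows; each row shifts and turns the commanded pose from where the row before left it, along the tool's axes as they then stand; what a row does not reach is not made up. A row lasts 1/12 s, in which the tool goes at most 41.7 mm and 7.16 degrees, less where a joint would pass 70% of its speed; a pose out of reach is approached as far as the arm can. A call with a gripper value outside its range is refused whole. The fingers move at their own pace and stop on an object; FORCE is the grip in N (left out, the last holds). Time passes only in rows, so rows that do not move let the fingers close. It gives the time, the measured TCP pose, the force, the opening and the grip force at its end, in the units of the state.
- sense(): the state, without advancing time (a new reading comes with each control period).
- snapshot(name): name is "scene" or "top"; returns a dict with "image" (480x640x3 uint8, red, green, blue), "intrinsics" (3x3 intrinsics, pixels), "R" (3x3) and "t" (3): a world point X has camera coordinates R X + t. Camera axes: x right, y down, z forward; pixel columns grow to the right and rows downward; lengths in mm; the calibration is good to about 2 mm. A picture is of the moment at which its call begins. There is no depth.
- hand_in(): hands the job in; it is judged then, once.
Trained networks look in a picture, given as the dict that the camera call returned (one of the last four; its "shot" number tells which), for a name from the list of things; names that differ only in an ending like _2 or _b are one class to them, and where a whole thing is asked for, a point or a joint stands for the part that bears it (a point fixed in the world has none). Each returns a list of dicts, best first, with "conf" (0 to 1); they miss things now and then, are a little off and sometimes report something else, mostly with a low value. They report only what shows in the picture. A call takes as long as a camera call. They do not tell look-alikes from the thing itself.
- trace(picture, query): "pixels" (480x640 bool, what is visible of it).
- place_of(picture, query): "location" ([x, y, z] in mm, in world coordinates, good to about 4 mm: a listed point, or the origin of a listed thing).
The state is a dict: "time": time; "joint_pos": joint angles; "qd": joint speeds; "joint_efforts": joint torques, N m; "tool_pos": TCP position; "tcp_rot": TCP orientation; "ft_force": force on the tool from outside, world axes, zero at the start; "wrist_torque": the same for the moment, N m; "finger_gap": finger opening in mm; "grip_force": force on a finger pad.
Only numpy, scipy, OpenCV 4.12 (cv2) and the standard library are available. Lean on these libraries where they do the work, as an engineer would, in place of code of your own. Each camera call takes 0.05 s, during which the arm holds its last target. There are 200 camera calls.

TASK

Restock the rotary dispenser with the loose blue USB adapters, one to a compartment: free the snap-fit port cover by squeezing its two orange tabs together, set the lock lever upright at its green mark (never on to yellow), and lay each adapter through the port into an empty compartment, clicking the drum round with its knob as needed. Then, with the drum clicked home, swing the lever back to red (locked) and snap the cover back into the port; leave the other things on the desk where they are.

Things in the scene. Friction and masses are not known exactly. Their poses are not given: they have to be found in the camera images.
- port (a point): Centre of the loading port of the round dispenser (244 mm across, fixed; black base, blue skirt, clear hood 4 mm thick), at the hood's top face, z 56 mm. The white-framed port measures 76 mm along this point's x (radially outward) and 80 mm along y; its centre is 72 mm from the drum axis. Below it the compartment's floor is at z 27 mm, its partitions end at z 45 mm.
- knob (a point): Centre of the black hand knob's grip, on the drum's vertical axis, z 72 mm. The grip is a bar 46 mm long (along this point's x), 13 mm thick (y), from z 62.5 to 80.5 mm, on a round foot 46 mm across; hood top z 56 mm. Knob and white drum are one piece: turning the knob turns the drum, once the lock lever is off red.
- drum_part (a joint): Drum angle, rad, counterclockwise from above positive (8 rad either way). Five pie-shaped compartments. A spring plunger clicks it home at every multiple of 1.2566 rad (72 degrees), one compartment squarely under the port: at 0 compartment 0, at +1.2566 compartment 1, then 2, 3, 4. Click torque about 0.3 N m; it centres itself within 0.08 rad of a click, elsewhere it stays as left.
- pocket0 (a point): Centre of the floor of compartment 0, 72 mm from the drum axis; turns with the drum. A 72 degree sector from 26 to 114 mm from the axis between partitions 18 mm high.
- pocket1 (a point): Centre of the floor of compartment 1, 72 mm from the drum axis; turns with the drum. A 72 degree sector from 26 to 114 mm from the axis between partitions 18 mm high.
- pocket2 (a point): Centre of the floor of compartment 2, 72 mm from the drum axis; turns with the drum. A 72 degree sector from 26 to 114 mm from the axis between partitions 18 mm high.
- pocket3 (a point): Centre of the floor of compartment 3, 72 mm from the drum axis; turns with the drum. A 72 degree sector from 26 to 114 mm from the axis between partitions 18 mm high.
- pocket4 (a point): Centre of the floor of compartment 4, 72 mm from the drum axis; turns with the drum. A 72 degree sector from 26 to 114 mm from the axis between partitions 18 mm high.
- lock_part (a joint): Lock lever angle, rad. 0 (red mark): leaning outward 0.8 rad, drum locked. 0.8 (green mark): upright, drum free. 1.5 (yellow mark, end stop): leaning in over the hood, drum unlatched for lift-out, not wanted. Stays where left (2.5 N at the ball). Its claw enters only when the drum is clicked home; else the lever stops at about 0.2.
- lever_ball (a point): Centre of the red ball (22 mm diameter) on the end of the lock lever, 62 mm from its pivot. The lever swings in the upright plane through the drum axis and the pivot.
- lever_pivot (a point): Pivot of the lock lever, 126 mm from the drum axis, z 40 mm; its axis is horizontal and tangential to the dispenser.
- cover_grip (a point): Centre of the grip block (36 mm along this point's x, 40 mm along y, 20 mm high) on the blue port cover, a plate 84 x 90 x 3 mm whose underside is 13 mm lower. At the middle of each y face an orange sprung tab 10 mm wide, from 5 mm below to 8 mm above this point, stands out 8 mm (56 mm over both). Weight 160 g. Standing on the desk, this point is 23 mm up.
- cover_foot (a point): Centre of the underside of the cover's plate, axes as cover_grip; coincides with point port when fitted, its x along the port's x (either way round). Four round-ended guide pins reach 10 mm below the plate, with 2 mm of play a side in the port.
- tab_a_part (a joint): How far the cover's +y tab is pressed in (m): 0 out, 0.008 flush with the block (about 6 N). Each tab carries a tongue that catches under the hood: with both tabs flush the cover lifts off. To refit, hold them flush, lower the cover home and let go: the tabs spring out and latch.
- tab_b_part (a joint): The same for the tab on its -y side.
- adapter0_mid (a point): Centre (half-way up and along) of a blue USB adapter lying flat: 26 mm wide (x), 64 mm long (y), 14 mm high (z). The last 14 mm at the +y end is its plug (12 x 4 mm), so grip it at this point or nearer the other end. 30 g. Two, three or four of them are present (None: absent).
- adapter1_mid (a point): Centre (half-way up and along) of a blue USB adapter lying flat: 26 mm wide (x), 64 mm long (y), 14 mm high (z). The last 14 mm at the +y end is its plug (12 x 4 mm), so grip it at this point or nearer the other end. 30 g. Two, three or four of them are present (None: absent).
- adapter2_mid (a point): Centre (half-way up and along) of a blue USB adapter lying flat: 26 mm wide (x), 64 mm long (y), 14 mm high (z). The last 14 mm at the +y end is its plug (12 x 4 mm), so grip it at this point or nearer the other end. 30 g. Two, three or four of them are present (None: absent).
- adapter3_mid (a point): Centre (half-way up and along) of a blue USB adapter lying flat: 26 mm wide (x), 64 mm long (y), 14 mm high (z). The last 14 mm at the +y end is its plug (12 x 4 mm), so grip it at this point or nearer the other end. 30 g. Two, three or four of them are present (None: absent).
- label_roll: White label roll standing on the desk, 69 mm across, 40 mm high. Bystander: leave alone.
- tape_measure: Orange pocket tape measure, 36 x 84 x 62 mm. Bystander: leave alone.
- power_adapter: Black mains adapter, 42 x 109 x 30 mm. Bystander: leave alone.
- stapler: Red and black desk stapler, 32 x 135 x 46 mm. Bystander: leave alone.
Mind the look-alikes: they are no part of the job. Of the things that look like the part that bears cover_grip, the larger one is meant. Leave any purple look-alike of the part that bears adapter3_mid alone.

How it is judged:
By the outcome, as a careful person would: the job done as asked, in the order asked, and still so for the second after the job is handed in, with the robot touching nothing.
Of adapter0, adapter1, adapter2, adapter3 only 2 to 4 are there at a start; the rules pass over those that are not, and their reading is None.
At some moment in a run one of adapter0, adapter1, adapter2, adapter3 may be knocked a few centimetres aside while the robot is not near it.
Once in a run the grip may slacken for a moment while it holds something.
It also fails if it takes over 210 s, if anything falls off the work surface, if the arm or the gripper's body presses on something with over 40 N, if the wrist force passes 120 N, or if a joint passes its speed limit or range.

## Working session

There is one attempt and no reset: what is moved stays moved. The work goes in short steps, Python scripts to look and compute and a shell command to move; the robot and the scene stay as the last step left them, time stands still between calls to the robot, and variables do not carry over. Pictures are saved under pics/ and viewed, at most 18 in all, crops included, and the job is handed in when it is done.

```bash
ls; mkdir -p pics
python3 - <<'E'
from bench import *
import cv2
s=sense();print(s['tool_pos'],s['tcp_rot'],s['finger_gap'])
for n in('scene','top'):
    p=snapshot(n);cv2.imwrite(f'pics/{n}0.png',p['image'][:,:,::-1]);print(n,p['intrinsics'],p['R'],p['t'])
    for q in ['port','knob','pocket0','pocket1','pocket2','pocket3','pocket4','lever_ball','lever_pivot','cover_grip','cover_foot','adapter0_mid','adapter3_mid']:
        print(q,[(round(d['conf'],2),[round(float(v)) for v in d['location']]) for d in place_of(p,q)][:6])
E
```

```text
pics
[ 231.17787608 -553.10319558  247.24435408] [-1.79892755e+02 -8.77160233e-03  2.26776042e+01] 85.58215113431261
scene [[527.72579569   0.         309.32129755]
 [  0.         527.72579569 237.90268605]
 [  0.           0.           1.        ]] [[-8.62628823e-01 -5.05836721e-01  8.51815722e-04]
 [-3.25384262e-01  5.53603257e-01 -7.66582361e-01]
 [ 3.87293940e-01 -6.61553207e-01 -6.42145434e-01]] [ 342.48896399  195.43947398 1612.79124754]
port [(0.8, [445, 194, 54])]
knob [(0.43, [377, 224, 74])]
pocket0 []
pocket1 []
pocket2 []
pocket3 []
pocket4 []
lever_ball [(0.44, [493, 348, 85]), (0.17, [396, -132, 8])]
lever_pivot [(0.78, [463, 321, 35]), (0.33, [495, 345, 85])]
cover_grip [(0.91, [444, 197, 67]), (0.69, [426, 472, 16])]
cover_foot [(0.97, [446, 202, 58]), (0.66, [422, 471, 8])]
adapter0_mid []
adapter3_mid [(0.55, [340, -29, 4]), (0.54, [399, -128, 8])]
top [[624.11840357   0.         332.98530766]
 [  0.         624.11840357 239.09691322]
 [  0.           0.           1.        ]] [[ 1.89185715e-03 -9.99998114e-01  4.38867605e-04]
 [-9.84950524e-01 -1.93923693e-03 -1.72825646e-01]
 [ 1.72826172e-01 -1.05301442e-04 -9.84952336e-01]] [ -30.04584297  422.81276803 1647.23840173]
port [(0.75, [441, 196, 54])]
knob [(0.68, [380, 225, 73])]
pocket0 []
pocket1 []
pocket2 []
pocket3 []
pocket4 []
lever_ball [(0.48, [493, 348, 86])]
lever_pivot [(0.94, [465, 320, 38])]
cover_grip [(0.86, [429, 468, 17]), (0.58, [448, 199, 69])]
cover_foot [(0.82, [431, 469, 12]), (0.36, [380, 229, 72])]
adapter0_mid []
adapter3_mid [(0.78, [399, -133, 6]), (0.45, [338, -25, 4])]
```

View pics/scene0.png

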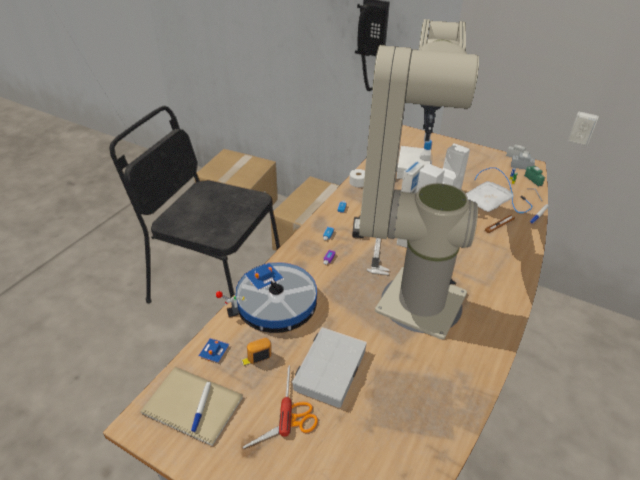

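View pics/top0.png

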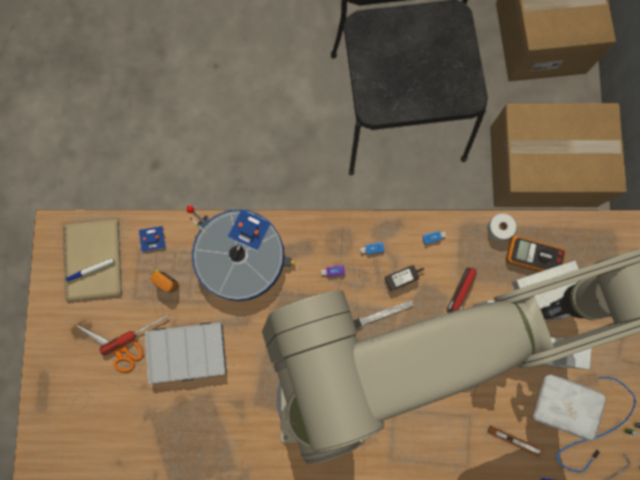

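Top picture: the dispenser is at (238,255), with the large cover fitted at (248,230) and a smaller look-alike cover on the desk at (152,239). Blue adapters are at (372,249) and (433,238), and a purple look-alike at (333,271). The fitted, larger cover and the blue adapters match the description. I'll confirm this in an enlarged crop.

Run:
```python
import cv2,numpy as np
a=cv2.imread('pics/top0.png')
c=cv2.resize(a[200:305,180:300],(680,595)[:2] and (680,595),interpolation=cv2.INTER_CUBIC)[:, :]
l=cv2.resize(c,(400,350)); r=cv2.resize(a[200:305,130:180],(160,336)); 
d=cv2.resize(a[215:290,310:460],(500,250),interpolation=cv2.INTER_CUBIC)
o=np.zeros((600,800,3),np.uint8);o[:350,:400]=l;o[:336,410:570]=r;o[350:600,:500]=d
cv2.imwrite('pics/crop1.png',o)
```

```text
(no output)
```

View pics/crop1.png

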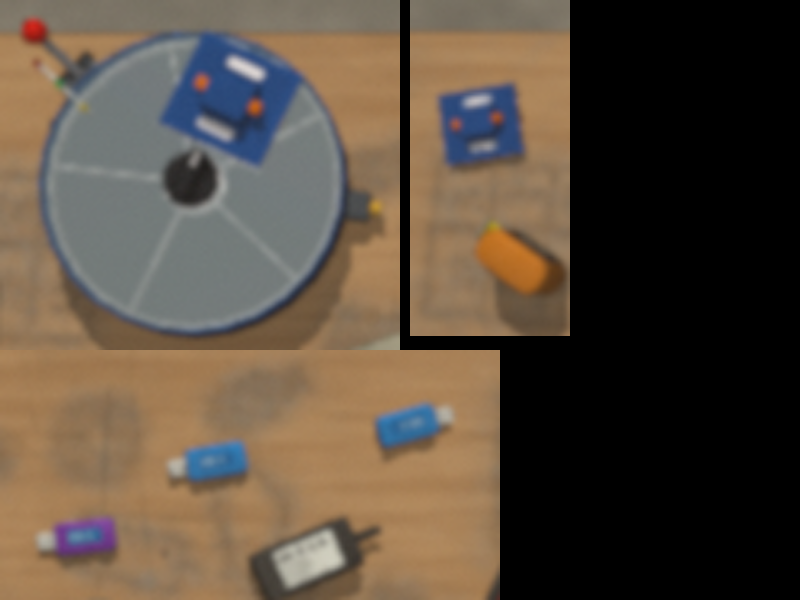

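The crop confirms it. The large cover is in the port with its orange tabs at crop (202,82) and (255,107). The other cover, at (480,122), is smaller and on the desk. There are two blue adapters and one purple one, and all the visible compartments look empty. Next I'll measure precisely.

```bash
cat > h.py <<'E'
from bench import *
import cv2,numpy as np
def ray(p,uv,z):
    R,t,K=map(np.array,(p['R'],p['t'],p['intrinsics']))
    o=-R.T@t; d=R.T@np.linalg.solve(K,[uv[0],uv[1],1]); return o+d*(z-o[2])/d[2]
def blobs(p,lo,hi,z,box=(0,0,640,480),amin=4):
    h=cv2.cvtColor(p['image'],cv2.COLOR_RGB2HSV); m=cv2.inRange(h,np.array(lo),np.array(hi))
    k=np.zeros_like(m);k[box[1]:box[3],box[0]:box[2]]=1;m*=k
    n,l,s,c=cv2.connectedComponentsWithStats(m); out=[]
    for i in range(1,n):
        if s[i,4]>=amin:
            pts=np.argwhere(l==i)[:,::-1]; w=np.array([ray(p,q,z)[:2] for q in pts])
            e,v=np.linalg.eigh(np.cov(w.T)); a=np.degrees(np.arctan2(v[1,1],v[0,1]))
            out.append((s[i,4],c[i].round(1).tolist(),w.mean(0).round(1).tolist(),round(float(a),1),(4*np.sqrt(e)).round().tolist()))
    return out
BLUE=((95,120,120),(108,255,255)); ORANGE=((3,150,120),(16,255,255)); RED=((0,180,90),(4,255,255))
def go(x,y,z,yaw):
    s=sense();P=np.array(s['tool_pos']);ps=s['tcp_rot'][2]
    a=np.radians(ps);d=np.array([x,y,z])-P
    dx=d[0]*np.cos(a)+d[1]*np.sin(a);dy=d[0]*np.sin(a)-d[1]*np.cos(a)
    r=(ps-yaw+180)%360-180
    j1=np.degrees(np.arctan2(y,x))
    print('at',P.round(1),'rot',np.round(s['tcp_rot'],1),'gap',round(s['finger_gap'],1),'t',round(s['time'],1),'| shift cm',(np.array([dx,dy,-d[2]])/10).round(2),'then turn',round(np.radians(r),3),'j6->',round(j1+90-yaw),'j6 now',round(s['joint_pos'][5]))
E
python3 - <<'E'
from h import *
p=snapshot('top')
print('tabs',*blobs(p,*ORANGE,76,(225,205,275,250),2),sep='\n')
print('ball',*blobs(p,*RED,83,(180,200,200,220)),sep='\n')
print('blue',*blobs(p,*BLUE,12,(300,200,640,480),20),sep='\n')
m=max(trace(p,'knob'),key=lambda d:d['conf'],default=None)
h=cv2.cvtColor(p['image'],cv2.COLOR_RGB2HSV); k=(h[235:275,215:260,2]<55)
q=np.argwhere(k)[:,::-1].mean(0)+[215,235];print('knob',q,ray(p,q,72))
b=max(trace(p,'drum_part'),key=lambda d:d['conf'],default=None)
# drum hood by trace
q=cv2.minAreaRect(np.argwhere(b['pixels'])[:,::-1].astype(np.float32)) if b else None
print('drum',q, ray(p,q[0],50) if q else None)
c=trace(p,'cover_grip')
for d in c:
    r=cv2.minAreaRect(np.argwhere(d['pixels'])[:,::-1].astype(np.float32));print('cover',d['conf'],r,ray(p,r[0],60))
print(ray(p,(312,232),0),ray(p,(333,271),7))
E
```

```text
tabs
(np.int32(6), [239.8, 224.2], [455.6, 217.3], 138.0, [7.0, 9.0])
(np.int32(10), [256.0, 231.8], [435.2, 174.0], -176.8, [9.0, 11.0])
ball
(np.int32(30), [189.7, 208.8], [495.4, 350.1], 54.7, [16.0, 17.0])
blue
(np.int32(128), [431.7, 237.3], [432.8, -299.7], 106.7, [26.0, 53.0])
(np.int32(130), [374.6, 248.0], [402.8, -143.1], 104.0, [28.0, 52.0])
knob [236.59259259 253.94814815] [376.54392541 224.20265517  72.        ]
drum ((236.7500457763672, 253.75001525878906), (14.849242210388184, 16.970561981201172), 45.0) [380.39488168 227.22999814  50.        ]
cover 0.88 ((151.0946044921875, 238.56756591796875), (22.193862915039062, 24.988645553588867), 80.53767395019531) [419.27976258 454.72068336  60.        ]
cover 0.69 ((248.77845764160156, 229.872314453125), (33.37896728515625, 31.731590270996094), 25.559965133666992) [443.34153014 195.42866749  60.        ]
[449.12960181  28.80034579   0.        ] [339.92306093 -29.43973883   7.        ]
```

```bash
python3 -c "
from h import *
go(444.5,195.8,150,156)"
```

```text
at [ 231.3 -553.6  248.3] rot [-180.     0.    22.7] gap 85.6 t 1.6 | shift cm [ 48.56 -60.93   9.83] then turn -2.327 j6-> -42 j6 now -5
```

```bash
python3 -m handwheel '[[1,2.02,-2.54,0,0,0,0],[1,2.02,-2.54,0,0,0,0],[1,2.02,-2.54,0,0,0,0],[1,2.02,-2.54,0,0,0,0],[1,2.02,-2.54,0,0,0,0],[1,2.02,-2.54,0,0,0,0],[1,2.02,-2.54,0,0,0,0],[1,2.02,-2.54,0,0,0,0],[1,2.02,-2.54,0,0,0,0],[1,2.02,-2.54,0,0,0,0],[1,2.02,-2.54,0,0,0,0],[1,2.02,-2.54,0,0,0,0]]'
python3 -m handwheel '[[1,2.02,-2.54,0,0,0,0],[1,2.02,-2.54,0,0,0,0],[1,2.02,-2.54,0,0,0,0],[1,2.02,-2.54,0,0,0,0],[1,2.02,-2.54,0,0,0,0],[1,2.02,-2.54,0,0,0,0],[1,2.02,-2.54,0,0,0,0],[1,2.02,-2.54,0,0,0,0],[1,2.02,-2.54,0,0,0,0],[1,2.02,-2.54,0,0,0,0],[1,2.02,-2.54,0,0,0,0],[1,2.02,-2.54,0,0,0,0]]'
python3 -m handwheel '[[1,0,0,0.8,0,0,-0.12],[1,0,0,0.8,0,0,-0.12],[1,0,0,0.8,0,0,-0.12],[1,0,0,0.8,0,0,-0.12],[1,0,0,0.8,0,0,-0.12],[1,0,0,0.8,0,0,-0.12],[1,0,0,0.8,0,0,-0.12],[1,0,0,0.8,0,0,-0.12],[1,0,0,0.8,0,0,-0.12],[1,0,0,0.8,0,0,-0.12]]'
python3 -m handwheel '[[1,0,0,0,0,0,-0.12],[1,0,0,0,0,0,-0.12],[1,0,0,0,0,0,-0.12],[1,0,0,0,0,0,-0.12],[1,0,0,0,0,0,-0.12],[1,0,0,0,0,0,-0.12],[1,0,0,0,0,0,-0.12],[1,0,0,0,0,0,-0.12],[1,0,0,0,0,0,-0.12],[1,0,0,0,0,0,-0.04],[1,0,0,0,0,0,0]]'
python3 -c "
from h import *
go(444.5,195.8,79,156)
p=snapshot('scene')
for q in ['adapter0_mid']: print([(round(d['conf'],2),d['location'].round() if hasattr(d['location'],'round') else d['location']) for d in place_of(p,q)])
print(*blobs(p,*BLUE,12,(300,80,640,400),20),sep='\n')
p2=snapshot('top')
print(*blobs(p2,*BLUE,12,(300,200,640,480),20),sep='\n')
cv2.imwrite('pics/s2.png',np.hstack([cv2.resize(p['image'][80:380,150:550],(400,300)),cv2.resize(p2['image'][180:480,240:640],(400,300))])[:,:,::-1])"
```

```text
time: 2.6
tool_pos: [337.6, -177.5, 248.5]
tcp_rot: [180.0, -0.0, 22.7]
ft_force: [0.5, 0.4, -0.5]
finger_gap: 85.3
grip_force: 0.0
time: 3.6
tool_pos: [443.8, 197.6, 248.4]
tcp_rot: [180.0, -0.0, 22.7]
ft_force: [0.6, -1.1, 0.5]
finger_gap: 85.1
grip_force: 0.0
time: 4.43
tool_pos: [443.7, 195.8, 168.0]
tcp_rot: [180.0, -0.0, 91.8]
ft_force: [-0.5, -0.6, 0.1]
finger_gap: 84.8
grip_force: 0.0
time: 5.35
tool_pos: [443.7, 195.8, 168.4]
tcp_rot: [180.0, 0.0, 155.7]
ft_force: [0.4, -0.6, 0.6]
finger_gap: 85.6
grip_force: 0.0
at [443.7 195.8 168.4] rot [180.    0.  155.7] gap 85.6 t 5.3 | shift cm [-0.07  0.03  8.94] then turn -0.005 j6-> -42 j6 now -48
[]
(np.int32(56), [341.6, 206.9], [429.4, -292.9], 107.1, [27.0, 63.0])
(np.int32(61), [328.3, 232.2], [400.5, -137.3], 106.9, [29.0, 57.0])
(np.int32(129), [431.7, 237.3], [432.8, -299.8], 106.7, [26.0, 53.0])
(np.int32(128), [374.7, 247.9], [403.0, -143.1], 103.5, [27.0, 52.0])
(np.int32(72), [574.4, 304.3], [250.4, -678.9], 63.8, [25.0, 27.0])
(np.int32(49), [508.4, 306.5], [244.3, -501.1], 83.8, [6.0, 79.0])
```

View pics/s2.png

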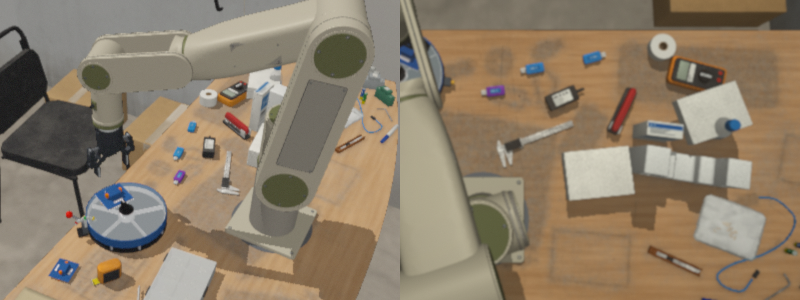

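Only two blue adapters are present, at right-panel (533,69) and (594,58); the blue item at (733,125) is a bottle cap. The gripper is above the cover. I'll descend and squeeze.

```bash
python3 -m handwheel '[[1,0,0,2,0,0,0],[1,0,0,2,0,0,0],[1,0,0,2,0,0,0],[1,0,0,1.5,0,0,0],[1,0,0,0.9,0,0,0],[1,0,0,0.5,0,0,0],[1,0,0,0,0,0,0]]'
python3 -m handwheel '[[-0.1,0,0,0,0,0,0],[-0.1,0,0,0,0,0,0],[-0.1,0,0,0,0,0,0],[-0.3,0,0,0,0,0,0],[-0.3,0,0,0,0,0,0],[-0.3,0,0,0,0,0,0],[-0.3,0,0,0,0,0,0],[-0.3,0,0,0,0,0,0],[-0.3,0,0,0,0,0,0]]' 50
```

```text
time: 6.08
tool_pos: [443.0, 195.6, 78.4]
tcp_rot: [-179.9, -0.1, 155.6]
ft_force: [0.3, 0.3, -0.2]
finger_gap: 85.4
grip_force: 0.0
time: 6.83
tool_pos: [444.9, 196.1, 81.1]
tcp_rot: [179.9, 0.1, 155.6]
ft_force: [-1.0, -1.3, 7.6]
finger_gap: 39.0
grip_force: 51.5
```

```bash
python3 -m handwheel '[[-0.3,0,0,-0.3,0,0,0],[-0.3,0,0,-0.5,0,0,0],[-0.3,0,0,-1,0,0,0],[-0.3,0,0,-2,0,0,0],[-0.3,0,0,-2,0,0,0],[-0.3,0,0,-2,0,0,0],[-0.3,0,0,0,0,0,0],[-0.3,0,0,0,0,0,0]]'
python3 -c "
from h import *
go(428,33,100,156)
p=snapshot('scene');cv2.imwrite('pics/s3.png',cv2.resize(p['image'][180:360,170:410],(800,600),interpolation=cv2.INTER_CUBIC)[:,:,::-1])"
```

```text
time: 7.5
tool_pos: [444.7, 196.1, 159.1]
tcp_rot: [179.9, 0.2, 155.6]
ft_force: [-0.5, 0.3, -2.1]
finger_gap: 38.9
grip_force: 50.6
at [444.7 196.1 159.1] rot [179.9   0.2 155.6] gap 38.9 t 7.5 | shift cm [ -5.21 -15.55   5.91] then turn -0.007 j6-> -62 j6 now -48
```

View pics/s3.png

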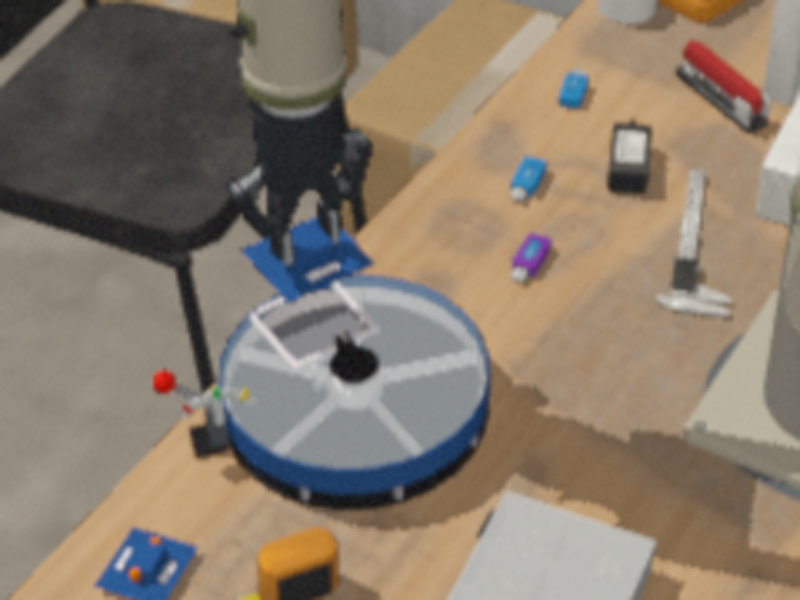

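The cover is lifted, at about (305,265), and the port at (310,330) is open with an empty compartment under it. Next, set the cover down on clear desk.

```bash
python3 -m handwheel '[[-0.3,-0.52,-1.55,0,0,0,0],[-0.3,-0.52,-1.55,0,0,0,0],[-0.3,-0.52,-1.55,0,0,0,0],[-0.3,-0.52,-1.55,0,0,0,0],[-0.3,-0.52,-1.55,0,0,0,0],[-0.3,-0.52,-1.55,0,0,0,0],[-0.3,-0.52,-1.55,0,0,0,0],[-0.3,-0.52,-1.55,0,0,0,0],[-0.3,-0.52,-1.55,0,0,0,0],[-0.3,-0.52,-1.55,0,0,0,0],[-0.3,0,0,2,0,0,0],[-0.3,0,0,2,0,0,0]]'
python3 -m handwheel '[[-0.3,0,0,2,0,0,0],[-0.3,0,0,2,0,0,0],[-0.3,0,0,2,0,0,0],[-0.3,0,0,1.2,0,0,0],[-0.3,0,0,0.5,0,0,0],[-0.3,0,0,0.3,0,0,0],[-0.3,0,0,0.2,0,0,0],[-0.3,0,0,0,0,0,0]]'
```

```text
time: 8.55
tool_pos: [427.1, 32.2, 116.5]
tcp_rot: [180.0, 0.0, 155.5]
ft_force: [-0.3, 0.6, -1.6]
finger_gap: 38.8
grip_force: 50.7
time: 9.22
tool_pos: [427.1, 33.1, 35.5]
tcp_rot: [-180.0, -0.0, 155.6]
ft_force: [0.6, -1.0, -1.5]
finger_gap: 38.7
grip_force: 50.7
```

```bash
python3 -m handwheel '[[-0.3,0,0,0.15,0,0,0],[-0.3,0,0,0.1,0,0,0],[0.1,0,0,0,0,0,0],[0.3,0,0,0,0,0,0],[0.6,0,0,0,0,0,0],[1,0,0,0,0,0,0],[1,0,0,0,0,0,0],[1,0,0,0,0,0,0]]'
python3 -m handwheel '[[1,0,0,-1,0,0,0],[1,0,0,-3,0,0,0],[1,0,0,-4,0,0,0],[1,0,0,-4,0,0,0],[1,0,0,-1,0,0,0]]'
python3 -c "
from h import *
go(494,349,130,48-180+180)
p=snapshot('scene')
print(*blobs(p,*RED,83,(200,270,240,310)),sep='\n')"
```

```text
time: 9.88
tool_pos: [427.1, 33.1, 32.9]
tcp_rot: [180.0, 0.0, 155.6]
ft_force: [0.1, 0.3, -0.3]
finger_gap: 85.2
grip_force: 0.0
time: 10.3
tool_pos: [430.3, 33.0, 170.4]
tcp_rot: [179.8, 0.5, 155.6]
ft_force: [0.2, -0.2, 0.5]
finger_gap: 85.5
grip_force: 0.0
at [430.3  33.  170.4] rot [179.8   0.5 155.6] gap 85.5 t 10.3 | shift cm [ 7.25 31.41  4.04] then turn 1.878 j6-> 77 j6 now -68
(np.int32(28), [218.5, 294.2], [497.1, 347.4], 135.9, [17.0, 24.0])
```

```bash
python3 -m handwheel '[[1,0.71,3.15,0,0,0,0],[1,0.71,3.15,0,0,0,0],[1,0.71,3.15,0,0,0,0],[1,0.71,3.15,0,0,0,0],[1,0.71,3.15,0,0,0,0],[1,0.71,3.15,0,0,0,0],[1,0.71,3.15,0,0,0,0],[1,0.71,3.15,0,0,0,0],[1,0.71,3.15,0,0,0,0],[1,0.71,3.15,0,0,0,0],[1,0,0,0,0,0,0.12],[1,0,0,0,0,0,0.12]]'
python3 -m handwheel '[[1,0,0,0,0,0,0.12],[1,0,0,0,0,0,0.12],[1,0,0,0,0,0,0.12],[1,0,0,0,0,0,0.12],[1,0,0,0,0,0,0.12],[1,0,0,0,0,0,0.12],[1,0,0,0,0,0,0.12],[1,0,0,0,0,0,0.12],[1,0,0,0,0,0,0.12],[1,0,0,0,0,0,0.12],[1,0,0,0,0,0,0.12],[1,0,0,0,0,0,0.12]]'
python3 -m handwheel '[[1,0,0,0,0,0,0.12],[1,0,0,0,0,0,0.095],[1,0,0,0,0,0,0]]'
python3 -c "
from h import *
go(496,349,91,47)
p=snapshot('scene')
print(*blobs(p,*BLUE,12,(300,180,400,260),20),sep='\n')"
```

```text
time: 11.35
tool_pos: [491.9, 351.1, 162.0]
tcp_rot: [-179.9, -0.0, 141.7]
ft_force: [0.0, 0.5, 0.1]
finger_gap: 85.3
grip_force: 0.0
time: 12.35
tool_pos: [492.2, 349.2, 162.5]
tcp_rot: [-180.0, 0.0, 59.0]
ft_force: [0.2, 0.2, 0.6]
finger_gap: 85.3
grip_force: 0.0
time: 12.6
tool_pos: [492.2, 349.2, 162.6]
tcp_rot: [-180.0, 0.0, 46.8]
ft_force: [0.2, -0.1, 0.0]
finger_gap: 85.3
grip_force: 0.0
at [492.2 349.2 162.6] rot [-180.     0.    46.8] gap 85.3 t 12.6 | shift cm [0.25 0.29 7.16] then turn -0.004 j6-> 78 j6 now 74
(np.int32(56), [341.6, 206.9], [429.4, -292.9], 107.1, [27.0, 63.0])
(np.int32(60), [328.2, 232.1], [400.7, -137.5], 105.6, [29.0, 57.0])
(np.int32(31), [307.7, 256.7], [397.4, 9.9], 148.1, [18.0, 42.0])
```

```bash
python3 -m handwheel '[[1,0.25,0.29,2,0,0,0],[1,0,0,2,0,0,0],[1,0,0,2,0,0,0],[1,0,0,1.1,0,0,0],[-0.7,0,0,0,0,0,0],[-0.7,0,0,0,0,0,0],[-0.7,0,0,0,0,0,0],[-0.7,0,0,0,0,0,0],[-0.7,0,0,0,0,0,0],[-0.7,0,0,0,0,0,0],[-0.7,0,0,0,0,0,0],[-0.7,0,0,0,0,0,0]]' 20
```

```text
time: 13.65
tool_pos: [495.8, 351.6, 93.5]
tcp_rot: [-179.9, -0.2, 47.1]
ft_force: [-5.8, 7.3, 3.7]
finger_gap: 20.0
grip_force: 19.6
```

```bash
python3 -m handwheel '[[-0.7,0,-0.25,0,0,0,0],[-0.7,-0.36,0,-0.34,0,0,0],[-0.7,-0.39,0,-0.31,0,0,0],[-0.7,-0.41,0,-0.28,0,0,0],[-0.7,-0.43,0,-0.25,0,0,0],[-0.7,-0.45,0,-0.21,0,0,0],[-0.7,-0.46,0,-0.17,0,0,0],[-0.7,0,0,0,0,0,0]]'
python3 -m handwheel '[[-0.7,-0.48,0,-0.14,0,0,0],[-0.7,-0.49,0,-0.10,0,0,0],[-0.7,-0.49,0,-0.06,0,0,0],[-0.7,-0.5,0,-0.02,0,0,0],[-0.7,0,0,0,0,0,0],[-0.7,0,0,0,0,0,0]]'
python3 -c "
from h import *
go(464,317,110,47)
p=snapshot('scene')
cv2.imwrite('pics/s4.png',cv2.resize(p['image'][240:330,190:310],(800,600),interpolation=cv2.INTER_CUBIC)[:,:,::-1])"
```

```text
time: 14.32
tool_pos: [476.6, 331.6, 107.5]
tcp_rot: [-180.0, 0.1, 47.0]
ft_force: [-0.2, -0.7, 0.6]
finger_gap: 20.2
grip_force: 19.9
time: 14.82
tool_pos: [463.6, 317.7, 110.7]
tcp_rot: [180.0, 0.1, 47.0]
ft_force: [-1.0, -1.0, 0.7]
finger_gap: 19.9
grip_force: 20.2
at [463.6 317.7 110.7] rot [1.8e+02 1.0e-01 4.7e+01] gap 19.9 t 14.8 | shift cm [-0.02  0.07  0.07] then turn 0.0 j6-> 77 j6 now 72
```

View pics/s4.png

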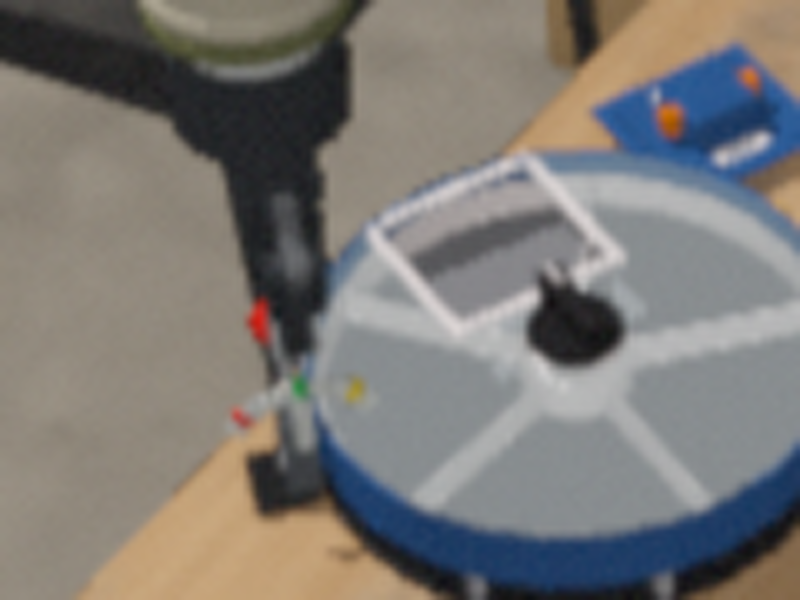

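The lever is upright over the green mark at (300,385), with the ball held at (262,320). The cover stands on the desk at top right. Release it, then go for the near adapter.

```bash
python3 -m handwheel '[[0,0,0,0,0,0,0],[0.3,0,0,0,0,0,0],[0.6,0,0,0,0,0,0],[0.6,0,0,-1,0,0,0],[0.6,0,0,-2,0,0,0],[0.6,0,0,-3,0,0,0],[0.6,0,0,-3,0,0,0],[0.6,0,0,0,0,0,0]]'
python3 -c "
from h import *
p=snapshot('top')
print(*blobs(p,*BLUE,12,(340,200,460,300),20),sep='\n')
r=ray(p,(374.7,247.9),12)
p=snapshot('scene')
print(*blobs(p,*BLUE,12,(300,180,400,260),20),sep='\n')
print('ball',*blobs(p,*RED,102,(200,260,260,310)),sep='\n')
go(402,-139,80,105)
"
```

```text
time: 15.53
tool_pos: [467.1, 320.1, 208.8]
tcp_rot: [179.8, -0.6, 47.0]
ft_force: [0.8, 1.8, 1.2]
finger_gap: 68.6
grip_force: 0.0
(np.int32(129), [431.7, 237.3], [432.7, -299.6], 107.4, [26.0, 54.0])
(np.int32(129), [374.6, 247.9], [402.9, -143.0], 104.1, [27.0, 52.0])
(np.int32(56), [341.6, 206.9], [429.4, -292.9], 107.1, [27.0, 63.0])
(np.int32(61), [328.3, 232.2], [400.5, -137.3], 106.9, [29.0, 57.0])
(np.int32(31), [307.7, 256.7], [397.4, 9.9], 148.1, [18.0, 42.0])
ball
(np.int32(35), [230.3, 287.3], [471.7, 322.1], 136.6, [17.0, 32.0])
at [465.2 319.  203.3] rot [179.9  -0.2  47. ] gap 68.5 t 15.6 | shift cm [-37.82  26.59  12.33] then turn -1.012 j6-> -34 j6 now 72
```

```bash
python3 -m handwheel '[[0.4,-2.7,1.9,0,0,0,0],[0.4,-2.7,1.9,0,0,0,0],[0.4,-2.7,1.9,0,0,0,0],[0.4,-2.7,1.9,0,0,0,0],[0.4,-2.7,1.9,0,0,0,0],[0.4,-2.7,1.9,0,0,0,0],[0.4,-2.7,1.9,0,0,0,0],[0.4,-2.7,1.9,0,0,0,0],[0.4,-2.7,1.9,0,0,0,0],[0.4,-2.7,1.9,0,0,0,0],[0.4,-2.7,1.9,0,0,0,0],[0.4,-2.7,1.9,0,0,0,0]]'
python3 -m handwheel '[[0.4,-2.7,1.9,0,0,0,0],[0.4,-2.7,1.9,0,0,0,0],[0.4,0,0,0,0,0,-0.12],[0.4,0,0,0,0,0,-0.12],[0.4,0,0,1.5,0,0,-0.12],[0.4,0,0,1.5,0,0,-0.12],[0.4,0,0,1.5,0,0,-0.12],[0.4,0,0,1.5,0,0,-0.12],[0.4,0,0,1.5,0,0,-0.12],[0.4,0,0,1.5,0,0,-0.12],[0.4,0,0,0,0,0,-0.05],[0.4,0,0,0,0,0,0]]'
python3 -c "
from h import *
p=snapshot('top')
print('ball',*blobs(p,*RED,102,(180,200,220,240)),sep='\n')
p2=snapshot('scene')
print('ball',*blobs(p2,*RED,102,(200,260,260,310)),sep='\n')
print(*blobs(p2,*BLUE,12,(300,180,400,260),20),sep='\n')
go(402,-140,26,105)
a=cv2.resize(p['image'][195:255,180:240],(400,400),interpolation=cv2.INTER_CUBIC);b=cv2.resize(p2['image'][265:325,205:265],(400,400),interpolation=cv2.INTER_CUBIC)
cv2.imwrite('pics/s5.png',np.hstack([a,b])[:,:,::-1])
"
```

```text
time: 16.63
tool_pos: [408.7, -75.4, 199.5]
tcp_rot: [-179.9, 0.0, 47.0]
ft_force: [1.1, 0.3, -0.0]
finger_gap: 59.7
grip_force: 0.0
time: 17.63
tool_pos: [399.2, -138.7, 108.2]
tcp_rot: [-179.8, -0.2, 105.0]
ft_force: [0.8, 0.3, 1.6]
finger_gap: 59.9
grip_force: 0.0
ball
(np.int32(30), [198.4, 216.6], [470.2, 322.0], -138.0, [15.0, 18.0])
ball
(np.int32(34), [230.3, 287.4], [471.4, 322.4], 135.8, [17.0, 31.0])
(np.int32(61), [328.3, 232.2], [400.5, -137.3], 106.9, [29.0, 57.0])
(np.int32(31), [307.7, 256.7], [397.4, 9.9], 148.1, [18.0, 42.0])
at [ 400.5 -139.4  110. ] rot [-1.799e+02 -1.000e-01  1.048e+02] gap 59.8 t 17.7 | shift cm [-0.1   0.13  8.4 ] then turn -0.004 j6-> -34 j6 now -41
```

View pics/s5.png

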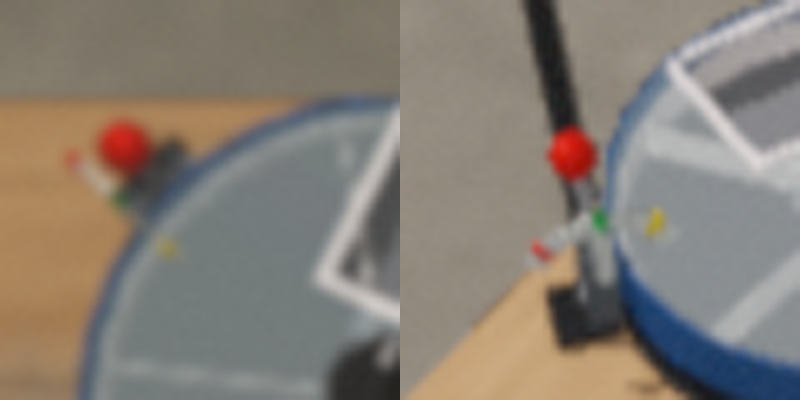

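The ball is at left-panel (124,147), still leaning out about 0.1 rad from upright; I measured r≈133 and want 126. I'll go back and finish setting it before loading.

```bash
python3 -m handwheel '[[0.4,0,0,0,0,0,0.05],[0.4,0,0,-1.5,0,0,0.12],[0.4,0,0,-1.5,0,0,0.12],[0.4,0,0,-1.5,0,0,0.12],[0.4,0,0,-1.5,0,0,0.12],[0.4,0,0,-1.5,0,0,0.12],[0.4,0,0,-1.5,0,0,0.12],[0.4,0,0,0,0,0,0.12],[0.4,0,0,0,0,0,0.12],[0.4,2.7,-1.9,0,0,0,0],[0.4,2.7,-1.9,0,0,0,0],[0.4,2.7,-1.9,0,0,0,0]]'
python3 -m handwheel '[[0.4,2.7,-1.9,0,0,0,0],[0.4,2.7,-1.9,0,0,0,0],[0.4,2.7,-1.9,0,0,0,0],[0.4,2.7,-1.9,0,0,0,0],[0.4,2.7,-1.9,0,0,0,0],[0.4,2.7,-1.9,0,0,0,0],[0.4,2.7,-1.9,0,0,0,0],[0.4,2.7,-1.9,0,0,0,0],[0.4,2.7,-1.9,0,0,0,0],[0.4,2.7,-1.9,0,0,0,0],[0.4,2.7,-1.9,0,0,0,0],[0.4,0,0,0,0,0,0]]'
python3 -c "
from h import *
go(469,321,111,47)"
```

```text
time: 18.73
tool_pos: [414.7, -40.9, 201.3]
tcp_rot: [179.9, -0.0, 46.8]
ft_force: [1.1, -0.9, 0.3]
finger_gap: 59.9
grip_force: 0.0
time: 19.73
tool_pos: [463.9, 323.3, 200.7]
tcp_rot: [-179.9, -0.1, 47.1]
ft_force: [0.7, -0.7, 0.0]
finger_gap: 60.0
grip_force: 0.0
at [463.9 323.3 200.7] rot [-1.799e+02 -1.000e-01  4.710e+01] gap 60.0 t 19.7 | shift cm [0.18 0.53 8.97] then turn 0.001 j6-> 77 j6 now 73
```

```bash
python3 -m handwheel '[[0.4,0.18,0.4,2,0,0,0],[0.4,0,0,2.5,0,0,0],[0.4,0,0,2.5,0,0,0],[0.4,0,0,2.2,0,0,0],[0.4,0,0,0,0,0,0],[-0.8,0,0,0,0,0,0],[-0.8,0,0,0,0,0,0],[-0.8,0,0,0,0,0,0],[-0.8,0,0,0,0,0,0],[-0.8,0,0,0,0,0,0],[-0.8,0,0,0,0,0,0],[-0.8,0,0,0,0,0,0]]' 30
python3 -m handwheel '[[-0.8,-0.4,0,0,0,0,0],[-0.8,-0.4,0,0,0,0,0],[-0.8,0,0,0,0,0,0],[-0.8,0,0,0,0,0,0],[0,0,0,0,0,0,0],[0.4,0,0,0,0,0,0],[0.4,0,0,0,0,0,0],[0.4,0,0,-3,0,0,0],[0.4,0,0,-3,0,0,0],[0.4,0,0,-3.1,0,0,0],[0.4,0,0,0,0,0,0]]'
python3 -c "
from h import *
p2=snapshot('scene')
print('ball',*blobs(p2,*RED,102,(200,260,260,310)),sep='\n')
go(469,320,111,47)"
```

```text
time: 20.73
tool_pos: [467.0, 320.2, 111.4]
tcp_rot: [-179.7, -0.2, 47.1]
ft_force: [-14.2, 10.1, 6.8]
finger_gap: 19.8
grip_force: 29.2
time: 21.65
tool_pos: [466.4, 312.5, 208.1]
tcp_rot: [179.8, -0.6, 47.0]
ft_force: [0.8, 0.4, 1.3]
finger_gap: 59.7
grip_force: 0.0
ball
(np.int32(35), [232.0, 287.2], [467.7, 319.2], 133.8, [20.0, 27.0])
at [465.6 312.1 205.1] rot [179.8  -0.5  47. ] gap 60.1 t 21.7 | shift cm [ 0.81 -0.29  9.41] then turn -0.0 j6-> 77 j6 now 72
```

Ball now within about 0.05 rad of upright. Next, the near adapter.

```bash
python3 -m handwheel '[[0.4,-2.7,1.9,0,0,0,0],[0.4,-2.7,1.9,0,0,0,0],[0.4,-2.7,1.9,0,0,0,0],[0.4,-2.7,1.9,0,0,0,0],[0.4,-2.7,1.9,0,0,0,0],[0.4,-2.7,1.9,0,0,0,0],[0.4,-2.7,1.9,0,0,0,0],[0.4,-2.7,1.9,0,0,0,0],[0.4,-2.7,1.9,0,0,0,0],[0.4,-2.7,1.9,0,0,0,0],[0.4,-2.7,1.9,0,0,0,0],[0.4,-2.7,1.9,0,0,0,0]]'
python3 -m handwheel '[[0.4,-2.7,1.9,0,0,0,0],[0.4,-1.9,1.6,0,0,0,0],[0.4,0,0,0,0,0,-0.12],[0.4,0,0,0,0,0,-0.12],[0.4,0,0,1.5,0,0,-0.12],[0.4,0,0,1.5,0,0,-0.12],[0.4,0,0,1.5,0,0,-0.12],[0.4,0,0,1.5,0,0,-0.12],[0.4,0,0,1.5,0,0,-0.12],[0.4,0,0,1.5,0,0,-0.12],[0.4,0,0,0,0,0,-0.05],[0.4,0,0,0,0,0,0]]'
python3 -c "
from h import *
p=snapshot('scene')
print(*blobs(p,*BLUE,12,(300,180,360,260),20),sep='\n')
go(401.5,-140,24,105)"
```

```text
time: 22.7
tool_pos: [407.8, -83.2, 199.1]
tcp_rot: [-180.0, 0.0, 47.0]
ft_force: [0.7, -0.4, 0.1]
finger_gap: 59.9
grip_force: 0.0
time: 23.7
tool_pos: [401.6, -138.7, 107.8]
tcp_rot: [-179.9, -0.1, 105.0]
ft_force: [-0.2, 0.2, -0.4]
finger_gap: 60.2
grip_force: 0.0
(np.int32(60), [328.2, 232.1], [400.7, -137.5], 105.6, [29.0, 57.0])
(np.int32(31), [307.7, 256.7], [397.4, 9.9], 148.1, [18.0, 42.0])
at [ 402.3 -138.9  108.8] rot [-1.799e+02 -1.000e-01  1.048e+02] gap 59.6 t 23.8 | shift cm [-0.08 -0.1   8.48] then turn -0.003 j6-> -34 j6 now -41
```

```bash
python3 -m handwheel '[[0.4,0,0,2.5,0,0,0],[0.4,0,0,2.5,0,0,0],[0.4,0,0,2,0,0,0],[0.4,0,0,1,0,0,0],[0.4,0,0,0.6,0,0,0],[0.4,0,0,0,0,0,0],[-0.7,0,0,0,0,0,0],[-0.7,0,0,0,0,0,0],[-0.7,0,0,0,0,0,0],[-0.7,0,0,0,0,0,0],[-0.7,0,0,0,0,0,0],[-0.7,0,0,0,0,0,0]]' 40
python3 -m handwheel '[[-0.7,0,0,0,0,0,0],[-0.7,0,0,-1,0,0,0],[-0.7,0,0,-3,0,0,0],[-0.7,0,0,-3,0,0,0],[-0.7,0,0,-3,0,0,0],[-0.7,0,0,-3,0,0,0],[-0.7,0,0,0,0,0,0]]'
python3 -c "
from h import *
go(450,193,150,156)"
```

```text
time: 24.75
tool_pos: [404.2, -139.6, 25.2]
tcp_rot: [179.9, 0.1, 104.9]
ft_force: [-1.7, 0.4, 5.6]
finger_gap: 24.5
grip_force: 39.1
time: 25.33
tool_pos: [406.6, -140.7, 161.7]
tcp_rot: [179.5, 0.4, 104.9]
ft_force: [0.7, -1.4, 0.5]
finger_gap: 24.7
grip_force: 39.4
at [ 406.6 -140.7  161.7] rot [179.5   0.4 104.9] gap 24.7 t 25.3 | shift cm [31.13 12.77  1.17] then turn -0.892 j6-> -43 j6 now -41
```

Run:
```python
from h import *
for n,b in (('top',(225,205,275,255)),('scene',(235,255,300,300))):
    p=snapshot(n);im=p['image'].astype(int)
    m=np.zeros((480,640),bool);s=np.s_[b[1]:b[3],b[0]:b[2]]
    m[s]=(im[s].min(2)>175)&(im[s].max(2)-im[s].min(2)<40)
    pts=np.argwhere(m)[:,::-1]
    w=np.array([ray(p,q,57)[:2] for q in pts],np.float32)
    print(n,len(w),cv2.minAreaRect(w))
    cv2.imwrite(f'pics/m_{n}.png',m*255)
    print(*blobs(p,*BLUE,12,(400,200,460,260),20))
go(450,193,150,156)
```

```text
top 173 ((444.57122802734375, 195.51620483398438), (90.77408599853516, 86.61520385742188), 65.07630157470703)
(np.int32(130), [431.7, 237.3], [432.7, -299.7], 107.4, [26.0, 53.0])
scene 450 ((414.04315185546875, 202.0455322265625), (172.22528076171875, 155.15765380859375), 30.439861297607422)

at [ 404.3 -139.6  156.2] rot [179.8   0.2 104.9] gap 24.5 t 25.4 | shift cm [30.97 12.96  0.62] then turn -0.892 j6-> -43 j6 now -41[ WARN:0@0.616] global loadsave.cpp:1063 imwrite_ Unsupported depth image for selected encoder is fallbacked to CV_8U.
```

```bash
python3 -m handwheel '[[-0.7,2.575,1.09,0,0,0,0],[-0.7,2.575,1.09,0,0,0,0],[-0.7,2.575,1.09,0,0,0,0],[-0.7,2.575,1.09,0,0,0,0],[-0.7,2.575,1.09,0,0,0,0],[-0.7,2.575,1.09,0,0,0,0],[-0.7,2.575,1.09,0,0,0,0],[-0.7,2.575,1.09,0,0,0,0],[-0.7,2.575,1.09,0,0,0,0],[-0.7,2.575,1.09,0,0,0,0],[-0.7,2.575,1.09,0,0,0,0],[-0.7,2.575,1.09,0,0,0,0]]'
python3 -m handwheel '[[-0.7,0,0,0,0,0,-0.12],[-0.7,0,0,0,0,0,-0.12],[-0.7,0,0,0,0,0,-0.12],[-0.7,0,0,0,0,0,-0.12],[-0.7,0,0,0,0,0,-0.12],[-0.7,0,0,0,0,0,-0.12],[-0.7,0,0,0,0,0,-0.12],[-0.7,0,0,0,0,0,-0.034],[-0.7,0,0,2,0,0,0],[-0.7,0,0,2,0,0,0],[-0.7,0,0,0,0,0,0],[-0.7,0,0,0,0,0,0]]'
python3 -c "
from h import *
go(451,192.6,54,155)
p=snapshot('scene')
cv2.imwrite('pics/s6.png',cv2.resize(p['image'][225:315,220:340],(800,600),interpolation=cv2.INTER_CUBIC)[:,:,::-1])"
```

```text
time: 26.43
tool_pos: [448.8, 194.4, 152.1]
tcp_rot: [-179.9, 0.0, 104.9]
ft_force: [1.6, -0.1, -0.0]
finger_gap: 24.7
grip_force: 39.4
time: 27.43
tool_pos: [447.9, 192.6, 111.6]
tcp_rot: [-179.8, -0.2, 155.0]
ft_force: [0.8, 0.1, -0.5]
finger_gap: 24.5
grip_force: 39.4
at [447.9 192.6 111.6] rot [-179.8   -0.2  155. ] gap 24.5 t 27.4 | shift cm [-0.28  0.13  5.76] then turn -0.001 j6-> -42 j6 now -48
```

View pics/s6.png

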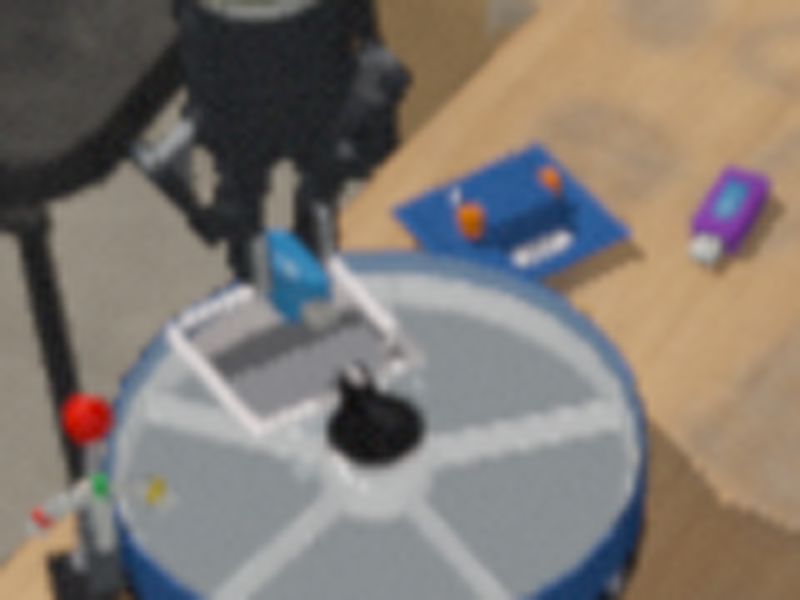

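The adapter is held roughly level at (298,275), with its plug toward the knob and aligned with the port. The lever ball is upright at (87,415). Lowering.

```bash
python3 -m handwheel '[[-0.7,-0.25,0.1,0,0,0,0],[-0.7,0,0,1.5,0,0,0],[-0.7,0,0,1.5,0,0,0],[-0.7,0,0,1.2,0,0,0],[-0.7,0,0,1,0,0,0],[-0.7,0,0,0.4,0,0,0],[-0.7,0,0,0,0,0,0]]'
```

```text
time: 28.07
tool_pos: [452.0, 192.9, 56.7]
tcp_rot: [-179.9, -0.1, 155.0]
ft_force: [-0.2, 0.0, -0.2]
finger_gap: 24.5
grip_force: 39.4
```

```bash
python3 -m handwheel '[[-0.7,0,0,0.2,0,0,0],[-0.7,0,0,0.15,0,0,0],[-0.7,0,0,0,0,0,0]]'
python3 -m handwheel '[[-0.3,0,0,0,0,0,0],[-0.1,0,0,0,0,0,0],[-0.1,0,0,0,0,0,0],[-0.1,0,0,0,0,0,0],[-0.1,0,0,-1,0,0,0],[-0.1,0,0,-2,0,0,0],[-0.1,0,0,-3,0,0,0],[-0.1,0,0,-4,0,0,0],[-0.1,0,0,0,0,0,0]]'
python3 -c "
from h import *
go(378,225,110,155)
p=snapshot('scene')
print(*blobs(p,*BLUE,40,(220,180,320,320),8),sep='\n')
cv2.imwrite('pics/s7.png',cv2.resize(p['image'][245:305,230:310],(800,600),interpolation=cv2.INTER_CUBIC)[:,:,::-1])"
```

```text
time: 28.32
tool_pos: [453.0, 193.2, 54.5]
tcp_rot: [180.0, 0.0, 155.0]
ft_force: [-0.2, 1.0, -0.8]
finger_gap: 24.3
grip_force: 39.4
time: 29.07
tool_pos: [456.9, 194.5, 163.2]
tcp_rot: [179.5, 0.5, 155.0]
ft_force: [1.4, 0.8, 2.5]
finger_gap: 38.5
grip_force: 0.0
at [456.9 194.5 163.2] rot [179.5   0.5 155. ] gap 38.5 t 29.1 | shift cm [ 8.44 -0.57  5.32] then turn -0.0 j6-> -34 j6 now -48
(np.int32(77), [295.8, 253.1], [424.1, 41.2], 108.6, [36.0, 50.0])
(np.int32(129), [295.3, 259.8], [408.4, 69.7], -149.8, [63.0, 132.0])
(np.int32(96), [261.6, 278.6], [453.5, 196.1], 146.7, [33.0, 57.0])
(np.int32(10), [243.5, 310.3], [424.3, 331.4], 162.9, [3.0, 58.0])
```

View pics/s7.png

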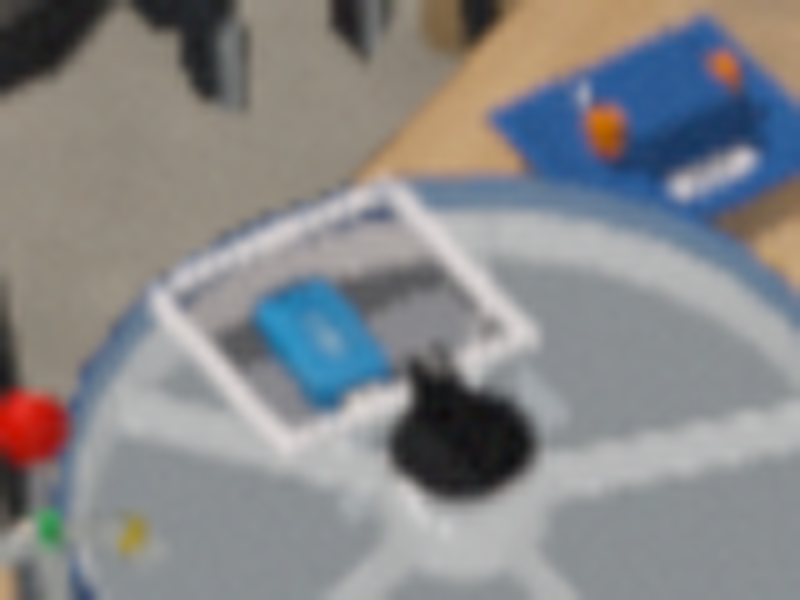

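The adapter lies flat in the compartment at (320,340). Next I need the bar angle of the knob.

Run:
```python
import cv2,numpy as np
a=cv2.imread('pics/top0.png')[242:266,225:249];b=cv2.imread('pics/scene0.png')[270:300,257:297]
f=lambda i,w:np.clip(cv2.resize(i,(w,400),interpolation=cv2.INTER_CUBIC).astype(float)*2.0,0,255).astype(np.uint8)
cv2.imwrite('pics/k.png',np.hstack([f(a,400),f(b,400)]))
```

```text
(no output)
```

View pics/k.png

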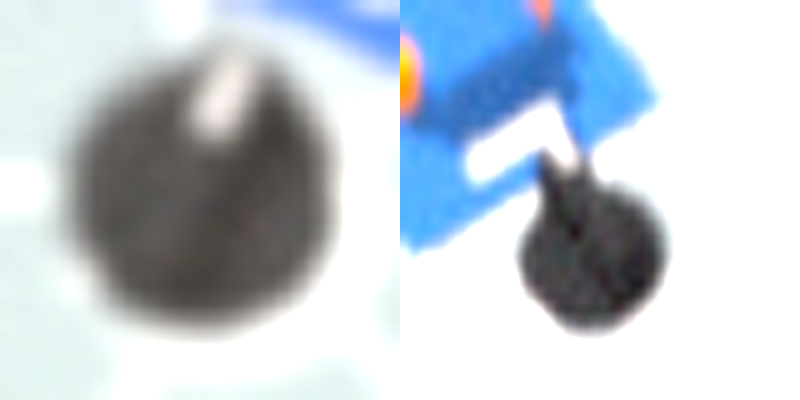

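The white index stripe at (222,95) points about 27° right of up, so the bar lies along the port direction at about -25°. Grip it with yaw 155.

```bash
python3 -m handwheel '[[-0.1,0,0,0,0,0,0],[-0.1,0,0,0,0,0,0]]' >/dev/null; python3 -c "
from h import *
go(378.2,225,91,155)"
```

```text
at [452.2 193.  153.8] rot [-180.   -0.  155.] gap 38.4 t 29.3 | shift cm [ 8.06 -0.23  6.28] then turn -0.0 j6-> -34 j6 now -48
```

```bash
python3 -m handwheel '[[-0.1,2.7,-0.08,0,0,0,0],[-0.1,2.7,-0.08,0,0,0,0],[-0.1,2.66,-0.08,0,0,0,0],[-0.1,0,0,0,0,0,0],[-0.1,0,0,2.5,0,0,0],[-0.1,0,0,2,0,0,0],[-0.1,0,0,1.6,0,0,0],[-0.1,0,0,0,0,0,0]]'
python3 -m handwheel '[[-0.9,0,0,0,0,0,0],[-0.9,0,0,0,0,0,0],[-0.9,0,0,0,0,0,0],[-0.9,0,0,0,0,0,0],[-0.9,0,0,0,0,0,0],[-0.9,0,0,0,0,0,0]]' 60
```

```text
time: 29.95
tool_pos: [375.2, 223.4, 88.3]
tcp_rot: [-179.6, -0.3, 155.0]
ft_force: [-0.9, 0.2, -0.4]
finger_gap: 38.4
grip_force: 0.0
time: 30.45
tool_pos: [379.2, 226.0, 93.9]
tcp_rot: [179.8, 0.0, 155.0]
ft_force: [2.4, 5.5, -8.1]
finger_gap: 10.1
grip_force: 58.5
```

```bash
python3 -m handwheel '[[-0.9,0,0.1,0,0,0,0],[-0.9,0,0,0,0,0,-0.11],[-0.9,0,0,0,0,0,-0.11],[-0.9,0,0,0,0,0,-0.11],[-0.9,0,0,0,0,0,-0.11],[-0.9,0,0,0,0,0,-0.11],[-0.9,0,0,0,0,0,-0.11],[-0.9,0,0,0,0,0,-0.11],[-0.9,0,0,0,0,0,-0.11],[-0.9,0,0,0,0,0,-0.11],[-0.9,0,0,0,0,0,-0.11],[-0.9,0,0,0,0,0,-0.11]]'
python3 -m handwheel '[[-0.9,0,0,0,0,0,-0.06],[-0.9,0,0,0,0,0,0],[-0.9,0,0,0,0,0,0]]'
python3 -c "
from h import *
go(378.2,225,91,227)
p=snapshot('scene')
print(*blobs(p,*BLUE,40,(220,180,320,320),8),sep='\n')
cv2.imwrite('pics/s8.png',cv2.resize(p['image'][240:330,200:320],(800,600),interpolation=cv2.INTER_CUBIC)[:,:,::-1])"
```

```text
time: 31.45
tool_pos: [382.7, 227.1, 97.6]
tcp_rot: [-179.8, 0.4, -135.4]
ft_force: [-0.0, -0.5, 15.4]
finger_gap: 4.4
grip_force: 8.0
time: 31.7
tool_pos: [382.7, 227.3, 97.6]
tcp_rot: [-179.8, 0.4, -132.2]
ft_force: [-0.7, -0.3, 15.7]
finger_gap: 4.0
grip_force: 7.9
at [382.7 227.3  97.6] rot [-179.8    0.4 -132.2] gap 4.0 t 31.7 | shift cm [0.47 0.18 0.66] then turn 0.013 j6-> -106 j6 now -114
(np.int32(80), [295.8, 253.1], [424.3, 41.3], 103.5, [37.0, 51.0])
(np.int32(124), [296.5, 260.0], [404.8, 68.4], -145.3, [64.0, 128.0])
(np.int32(95), [261.6, 278.6], [453.4, 196.0], 146.6, [33.0, 57.0])
(np.int32(10), [243.5, 310.3], [424.3, 331.4], 162.9, [3.0, 58.0])
```

View pics/s8.png

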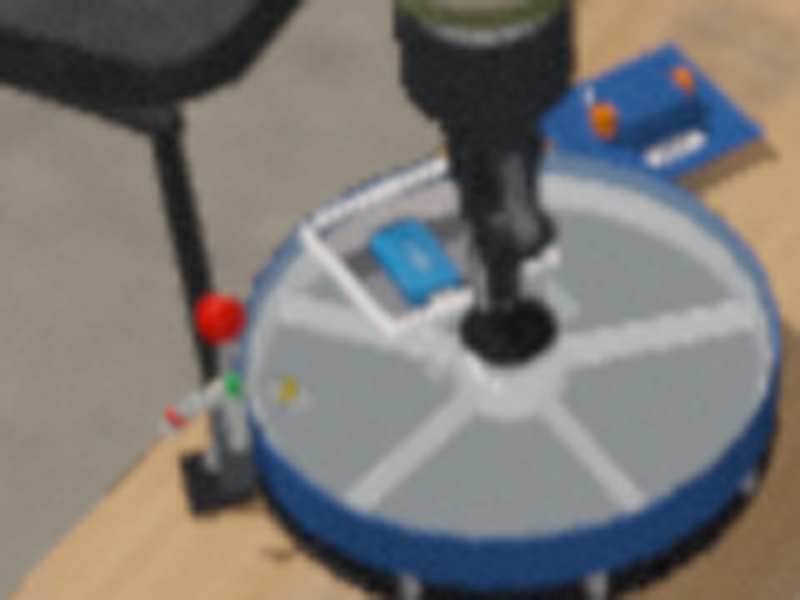

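The fingers rode off the top of the bar because the grip was too high; the drum hasn't turned and the adapter is still under the port at (415,260). Re-grip lower.

```bash
python3 -m handwheel '[[-0.1,0,0,-1,0,0,0],[-0.1,0,0,-2,0,0,0.11],[-0.1,0,0,0,0,0,0.11],[-0.1,0,0,0,0,0,0.11],[-0.1,0,0,0,0,0,0.11],[-0.1,0,0,0,0,0,0.11],[-0.1,0,0,0,0,0,0.11],[-0.1,0,0,0,0,0,0.11],[-0.1,0,0,0,0,0,0.11],[-0.1,0,0,0,0,0,0.11],[-0.1,0,0,0,0,0,0.11],[-0.1,0,0,0,0,0,0.11]]'
python3 -m handwheel '[[-0.1,0,0,0,0,0,0.06],[-0.1,0,0,0,0,0,0],[-0.1,0,0,0,0,0,0]]'
python3 -c "
from h import *
go(378.5,225.3,82,155)"
```

```text
time: 32.75
tool_pos: [379.6, 226.0, 124.4]
tcp_rot: [180.0, 0.1, 158.1]
ft_force: [-0.1, -0.8, 0.2]
finger_gap: 38.5
grip_force: 0.0
time: 33.0
tool_pos: [379.4, 226.0, 124.0]
tcp_rot: [180.0, 0.0, 155.1]
ft_force: [0.4, -0.3, -0.5]
finger_gap: 38.5
grip_force: 0.0
at [379.4 226.  124. ] rot [180.    0.  155.1] gap 38.5 t 33.0 | shift cm [ 0.06 -0.1   4.2 ] then turn 0.002 j6-> -34 j6 now -41
```

```bash
python3 -m handwheel '[[-0.1,0.05,-0.05,1.5,0,0,0],[-0.1,0,0,1.2,0,0,0],[-0.1,0,0,0.8,0,0,0],[-0.1,0,0,0.4,0,0,0],[-0.1,0,0,0.2,0,0,0],[-0.1,0,0,0,0,0,0],[-0.1,0,0,0,0,0,0]]'
python3 -m handwheel '[[-0.9,0,0,0,0,0,0],[-0.9,0,0,0,0,0,0],[-0.9,0,0,0,0,0,0],[-0.9,0,0,0,0,0,0],[-0.9,0,0,0,0,0,0],[-0.9,0,0,0,0,0,0]]' 80
```

```text
time: 33.58
tool_pos: [378.6, 225.8, 82.6]
tcp_rot: [180.0, 0.0, 155.0]
ft_force: [-0.2, -0.0, -0.8]
finger_gap: 38.5
grip_force: 0.0
time: 34.08
tool_pos: [378.9, 226.2, 83.0]
tcp_rot: [179.9, 0.0, 155.0]
ft_force: [-0.5, 1.9, 6.2]
finger_gap: 10.7
grip_force: 79.3
```

```bash
python3 -m handwheel '[[-0.9,0,0,0,0,0,-0.11],[-0.9,0,0,0,0,0,-0.11],[-0.9,0,0,0,0,0,-0.11],[-0.9,0,0,0,0,0,-0.11],[-0.9,0,0,0,0,0,-0.11],[-0.9,0,0,0,0,0,-0.11],[-0.9,0,0,0,0,0,-0.11],[-0.9,0,0,0,0,0,-0.11],[-0.9,0,0,0,0,0,-0.11],[-0.9,0,0,0,0,0,-0.11],[-0.9,0,0,0,0,0,-0.11],[-0.9,0,0,0,0,0,-0.06]]'
python3 -m handwheel '[[-0.9,0,0,0,0,0,0],[-0.9,0,0,0,0,0,0],[-0.9,0,0,0,0,0,0]]'
python3 -c "
from h import *
go(378.5,225.3,82,227)
print(sense()['wrist_torque'])
p=snapshot('scene')
print(*blobs(p,*BLUE,40,(220,180,320,320),8),sep='\n')"
```

```text
time: 35.08
tool_pos: [378.7, 226.1, 83.1]
tcp_rot: [180.0, 0.1, -131.9]
ft_force: [-2.9, 2.0, 9.7]
finger_gap: 9.7
grip_force: 118.4
time: 35.33
tool_pos: [378.7, 226.1, 83.1]
tcp_rot: [180.0, 0.1, -132.3]
ft_force: [-2.6, 1.5, 9.4]
finger_gap: 9.5
grip_force: 117.8
at [378.7 226.1  83.1] rot [ 1.800e+02  1.000e-01 -1.323e+02] gap 9.5 t 35.3 | shift cm [ 0.08 -0.04  0.11] then turn 0.012 j6-> -106 j6 now -114
[ 0.10144781  0.62065188 -0.83398043]
(np.int32(78), [295.8, 253.1], [424.1, 41.5], 107.7, [36.0, 50.0])
(np.int32(100), [299.4, 260.6], [395.1, 65.9], 49.4, [55.0, 118.0])
(np.int32(11), [244.0, 310.7], [422.1, 332.0], 163.3, [3.0, 63.0])
```

```bash
python3 -m handwheel '[[-0.1,0,0,0,0,0,0],[-0.1,0,0,0,0,0,0],[-0.1,0,0,0,0,0,0],[-0.1,0,0,-1.5,0,0,0],[-0.1,0,0,-2.5,0,0,0],[-0.1,0,0,-3,0,0,0],[-0.1,0,0,-3,0,0,0],[-0.1,0,0,0,0,0,0]]'
python3 -c "
from h import *
p=snapshot('scene')
print(*blobs(p,*BLUE,12,(300,180,360,260),20),sep='\n')
go(430,-296,150,105)
cv2.imwrite('pics/s9.png',cv2.resize(p['image'][240:330,200:320],(800,600),interpolation=cv2.INTER_CUBIC)[:,:,::-1])"
```

```text
time: 36.05
tool_pos: [381.2, 226.8, 188.4]
tcp_rot: [-179.8, 0.5, -132.3]
ft_force: [0.8, -0.6, 1.0]
finger_gap: 38.2
grip_force: 0.0
(np.int32(55), [341.6, 206.8], [429.7, -293.1], 106.5, [27.0, 63.0])
(np.int32(32), [307.6, 256.6], [398.1, 9.5], 146.9, [18.0, 45.0])
at [380.4 226.5 185.7] rot [-179.8    0.3 -132.3] gap 38.5 t 36.1 | shift cm [ 35.34 -38.8    3.57] then turn 2.142 j6-> -50 j6 now -114
```

View pics/s9.png

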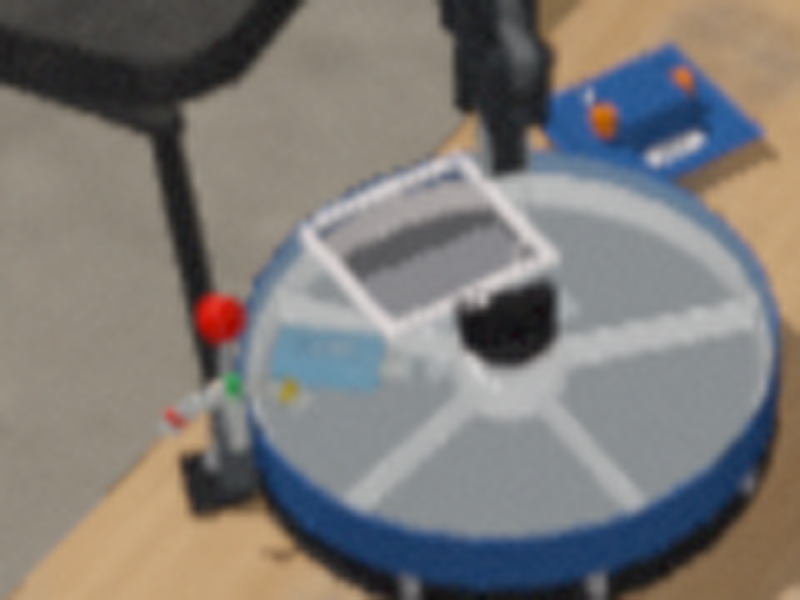

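The drum turned one click: the adapter shows through the hood at (325,358), and an empty compartment is under the port at (430,245). Now the far adapter.

```bash
python3 -m handwheel '[[0.4,2.21,-2.43,0,0,0,0],[0.4,2.21,-2.43,0,0,0,0],[0.4,2.21,-2.43,0,0,0,0],[0.4,2.21,-2.43,0,0,0,0],[0.4,2.21,-2.43,0,0,0,0],[0.4,2.21,-2.43,0,0,0,0],[0.4,2.21,-2.43,0,0,0,0],[0.4,2.21,-2.43,0,0,0,0],[0.4,2.21,-2.43,0,0,0,0],[0.4,2.21,-2.43,0,0,0,0],[0.4,2.21,-2.43,0,0,0,0],[0.4,2.21,-2.43,0,0,0,0]]'
python3 -m handwheel '[[0.4,2.21,-2.43,0,0,0,0],[0.4,2.21,-2.43,0,0,0,0],[0.4,2.21,-2.43,0,0,0,0],[0.4,2.21,-2.43,0,0,0,0],[0.4,0,0,0,0,0,0.12],[0.4,0,0,0,0,0,0.12],[0.4,0,0,0,0,0,0.12],[0.4,0,0,0,0,0,0.12],[0.4,0,0,0,0,0,0.12],[0.4,0,0,0,0,0,0.12],[0.4,0,0,0,0,0,0.12],[0.4,0,0,0,0,0,0.12]]'
python3 -m handwheel '[[0.4,0,0,0,0,0,0.12],[0.4,0,0,0,0,0,0.12],[0.4,0,0,0,0,0,0.12],[0.4,0,0,0,0,0,0.12],[0.4,0,0,1.5,0,0,0.12],[0.4,0,0,1.5,0,0,0.12],[0.4,0,0,1.5,0,0,0.12],[0.4,0,0,1.5,0,0,0.12],[0.4,0,0,1,0,0,0.12],[0.4,0,0,1,0,0,0.075],[0.4,0,0,0,0,0,0]]'
python3 -c "
from h import *
p=snapshot('scene')
print(*blobs(p,*BLUE,12,(300,180,360,260),20),sep='\n')
p=snapshot('top')
print(*blobs(p,*BLUE,12,(340,180,460,260),20),sep='\n')
go(431.5,-296.5,20,106.5)"
```

```text
time: 37.1
tool_pos: [429.0, -116.0, 181.1]
tcp_rot: [-178.4, -3.2, -136.1]
ft_force: [-0.8, 0.2, -0.8]
finger_gap: 59.6
grip_force: 0.0
time: 38.1
tool_pos: [451.5, -192.7, 186.3]
tcp_rot: [-172.6, -0.7, 164.3]
ft_force: [-1.1, 0.2, -0.1]
finger_gap: 59.6
grip_force: 0.0
time: 39.02
tool_pos: [446.3, -201.9, 104.9]
tcp_rot: [-176.2, 6.4, 98.5]
ft_force: [-0.2, -0.2, -0.2]
finger_gap: 59.7
grip_force: 0.0
(np.int32(56), [341.6, 206.9], [429.4, -292.9], 107.1, [27.0, 63.0])
(np.int32(32), [307.6, 256.6], [398.1, 9.5], 146.9, [18.0, 45.0])
(np.int32(129), [431.7, 237.3], [432.7, -299.6], 107.4, [26.0, 54.0])
at [ 447.8 -202.4  107.4] rot [-176.3    6.5   98.9] gap 59.9 t 39.1 | shift cm [-9.05 -3.07  8.74] then turn -0.133 j6-> -51 j6 now -31
```

The wrist reached its range and tilted the tool. I'll correct the orientation.

```bash
cat >> h.py <<'E'
from scipy.spatial.transform import Rotation as Ro
def fix(x,y,z,yaw):
    s=sense();A=Ro.from_euler('xyz',s['tcp_rot'],degrees=True);B=Ro.from_euler('xyz',[180,0,yaw],degrees=True)
    d=np.array([x,y,z])-s['tool_pos']
    print('first turn',(A.inv()*B).as_rotvec().round(3),'then shift cm',(B.inv().apply(d)/10).round(2),np.round(s['joint_pos']))
E
python3 -c "
from h import *
fix(431.5,-296.5,110,106.5)"
```

```text
first turn [-0.072  0.109 -0.136] then shift cm [-8.56 -4.24 -0.26] [-25.  -3. 111.  -8.  71. -31.]
```

```bash
python3 -m handwheel '[[0.4,0,0,0,-0.036,0.054,-0.068],[0.4,0,0,0,-0.036,0.054,-0.068],[0.4,-2.14,-1.06,-0.26,0,0,0],[0.4,-2.14,-1.06,0,0,0,0],[0.4,-2.14,-1.06,0,0,0,0],[0.4,-2.14,-1.06,0,0,0,0],[0.4,0,0,0,0,0,0],[0.4,0,0,0,0,0,0]]'
python3 -c "
from h import *
fix(431.5,-296.5,20,106.5)"
```

```text
time: 39.78
tool_pos: [432.2, -297.9, 112.0]
tcp_rot: [179.8, 0.2, 106.3]
ft_force: [0.2, -0.3, 1.2]
finger_gap: 59.7
grip_force: 0.0
first turn [ 0.003  0.003 -0.003] then shift cm [ 0.15 -0.03  9.2 ] [-40.   2. 106.   0.  72. -57.]
```

```bash
python3 -m handwheel '[[0.4,0.1,0,2.5,0,0,0],[0.4,0,0,2.5,0,0,0],[0.4,0,0,2,0,0,0],[0.4,0,0,1.2,0,0,0],[0.4,0,0,0.8,0,0,0],[0.4,0,0,0,0,0,0],[0.4,0,0,0,0,0,0],[-0.7,0,0,0,0,0,0],[-0.7,0,0,0,0,0,0],[-0.7,0,0,0,0,0,0],[-0.7,0,0,0,0,0,0],[-0.7,0,0,0,0,0,0]]' 40
python3 -m handwheel '[[-0.7,0,0,0,0,0,0],[-0.7,0,0,-1,0,0,0],[-0.7,0,0,-3,0,0,0],[-0.7,0,0,-3,0,0,0],[-0.7,0,0,-3,0,0,0],[-0.7,0,0,-3,0,0,0],[-0.7,0,0,0,0,0,0],[-0.7,0,0,0,0,0,0]]'
python3 -c "
from h import *
go(438.3,198.4,150,155)"
```

```text
time: 40.78
tool_pos: [433.2, -296.8, 22.8]
tcp_rot: [179.8, 0.3, 106.3]
ft_force: [-1.8, 0.7, 5.9]
finger_gap: 24.5
grip_force: 39.9
time: 41.45
tool_pos: [433.2, -297.0, 154.8]
tcp_rot: [179.7, 0.4, 106.3]
ft_force: [-0.2, 0.1, -0.1]
finger_gap: 24.6
grip_force: 39.4
at [ 433.2 -297.   154.8] rot [179.7   0.4 106.3] gap 24.6 t 41.5 | shift cm [47.41 14.4   0.48] then turn -0.85 j6-> -41 j6 now -56
```

```bash
python3 -m handwheel '[[-0.7,3.16,0.96,0,0,0,0],[-0.7,3.16,0.96,0,0,0,0],[-0.7,3.16,0.96,0,0,0,0],[-0.7,3.16,0.96,0,0,0,0],[-0.7,3.16,0.96,0,0,0,0],[-0.7,3.16,0.96,0,0,0,0],[-0.7,3.16,0.96,0,0,0,0],[-0.7,3.16,0.96,0,0,0,0],[-0.7,3.16,0.96,0,0,0,0],[-0.7,3.16,0.96,0,0,0,0],[-0.7,3.16,0.96,0,0,0,0],[-0.7,3.16,0.96,0,0,0,0]]'
python3 -m handwheel '[[-0.7,3.16,0.96,0,0,0,0],[-0.7,3.16,0.96,0,0,0,0],[-0.7,3.16,0.96,0,0,0,0],[-0.7,0,0,0,0,0,-0.12],[-0.7,0,0,0,0,0,-0.12],[-0.7,0,0,0,0,0,-0.12],[-0.7,0,0,0,0,0,-0.12],[-0.7,0,0,0,0,0,-0.12],[-0.7,0,0,0,0,0,-0.12],[-0.7,0,0,0,0,0,-0.12],[-0.7,0,0,0,0,0,-0.01],[-0.7,0,0,0,0,0,0]]'
python3 -c "
from h import *
go(438.3,198.4,54,155)"
```

```text
time: 42.45
tool_pos: [434.5, 102.0, 149.5]
tcp_rot: [180.0, 0.1, 106.3]
ft_force: [1.3, 0.1, -0.4]
finger_gap: 24.2
grip_force: 39.4
time: 43.45
tool_pos: [436.1, 199.3, 149.5]
tcp_rot: [-179.9, 0.1, 154.9]
ft_force: [0.5, -1.0, -0.2]
finger_gap: 24.9
grip_force: 39.4
at [436.1 199.3 149.5] rot [-1.799e+02  1.000e-01  1.549e+02] gap 24.9 t 43.5 | shift cm [-0.24  0.01  9.55] then turn -0.003 j6-> -41 j6 now -46
```

```bash
python3 -m handwheel '[[-0.7,-0.2,0,2,0,0,0],[-0.7,0,0,2,0,0,0],[-0.7,0,0,2,0,0,0],[-0.7,0,0,1.5,0,0,0],[-0.7,0,0,1,0,0,0],[-0.7,0,0,0.7,0,0,0],[-0.7,0,0,0.4,0,0,0],[-0.7,0,0,0,0,0,0],[-0.7,0,0,0,0,0,0]]'
python3 -m handwheel '[[-0.7,0,0,0.2,0,0,0],[-0.7,0,0,0,0,0,0]]'
python3 -m handwheel '[[-0.3,0,0,0,0,0,0],[-0.1,0,0,0,0,0,0],[-0.1,0,0,0,0,0,0],[-0.1,0,0,0,0,0,0],[-0.1,0,0,-1,0,0,0],[-0.1,0,0,-2,0,0,0],[-0.1,0,0,-3,0,0,0],[-0.1,0,0,-4,0,0,0],[-0.1,0,0,-2,0,0,0],[-0.1,0,0,0,0,0,0]]'
python3 -c "
from h import *
p=snapshot('scene')
print(*blobs(p,*BLUE,40,(220,180,320,320),8),sep='\n')
go(464.5,317,200,47)
cv2.imwrite('pics/s10.png',cv2.resize(p['image'][240:330,200:320],(800,600),interpolation=cv2.INTER_CUBIC)[:,:,::-1])"
```

```text
time: 44.2
tool_pos: [439.4, 198.7, 55.1]
tcp_rot: [180.0, 0.2, 155.0]
ft_force: [0.4, 0.0, -0.7]
finger_gap: 25.0
grip_force: 39.4
time: 44.37
tool_pos: [439.6, 198.8, 53.1]
tcp_rot: [180.0, 0.3, 155.0]
ft_force: [0.0, 0.1, -0.8]
finger_gap: 24.6
grip_force: 39.4
time: 45.2
tool_pos: [441.9, 199.9, 179.7]
tcp_rot: [179.6, 0.6, 155.0]
ft_force: [1.2, -0.8, 0.0]
finger_gap: 38.5
grip_force: 0.0
(np.int32(77), [295.8, 253.1], [424.1, 41.2], 108.6, [36.0, 50.0])
(np.int32(129), [295.5, 259.7], [408.2, 69.1], -149.5, [64.0, 133.0])
(np.int32(82), [263.1, 280.0], [445.7, 199.1], 144.3, [33.0, 47.0])
(np.int32(9), [244.0, 310.8], [422.0, 332.2], 163.4, [3.0, 52.0])
at [440.8 199.5 176.8] rot [179.7   0.5 155. ] gap 38.1 t 45.2 | shift cm [ 2.81 11.65 -2.32] then turn 1.885 j6-> 77 j6 now -47
```

View pics/s10.png

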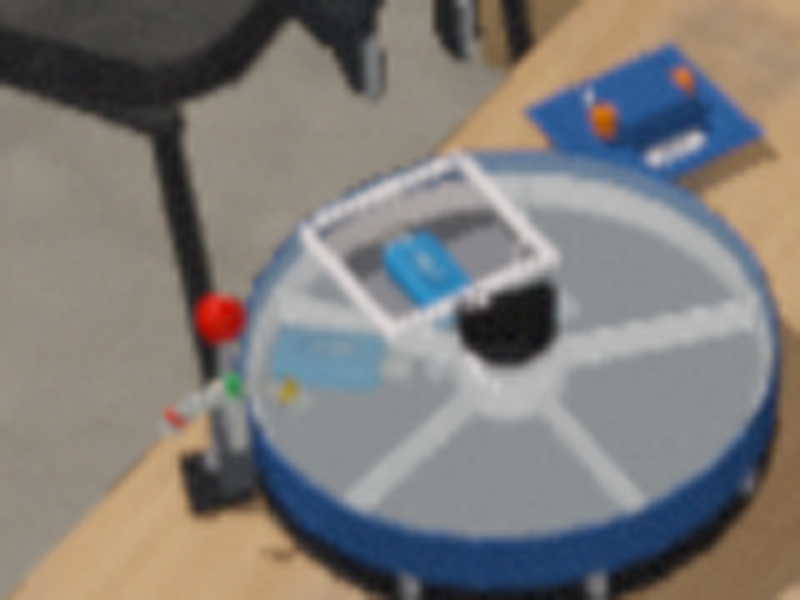

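The second adapter lies flat in its own compartment at (425,268). The first is in the next compartment at (325,358). Next, the lever goes back to red.

```bash
python3 -m handwheel '[[0.4,0.68,3.05,0,0,0,0],[0.4,0.68,3.05,0,0,0,0],[0.4,0.68,3.05,0,0,0,0],[0.4,0.68,3.05,0,0,0,0],[0.4,0,0,0,0,0,0.12],[0.4,0,0,0,0,0,0.12],[0.4,0,0,0,0,0,0.12],[0.4,0,0,0,0,0,0.12],[0.4,0,0,0,0,0,0.12],[0.4,0,0,0,0,0,0.12],[0.4,0,0,0,0,0,0.12],[0.4,0,0,0,0,0,0.12]]'
python3 -m handwheel '[[0.4,0,0,0,0,0,0.12],[0.4,0,0,0,0,0,0.12],[0.4,0,0,0,0,0,0.12],[0.4,0,0,0,0,0,0.12],[0.4,0,0,0,0,0,0.12],[0.4,0,0,0,0,0,0.12],[0.4,0,0,0,0,0,0.12],[0.4,0,0,0,0,0,0.085],[0.4,0,0,0,0,0,0],[0.4,0,0,0,0,0,0]]'
python3 -c "
from h import *
fix(465.5,321,109,47)"
```

```text
time: 46.25
tool_pos: [464.6, 320.4, 171.0]
tcp_rot: [180.0, 0.2, 99.7]
ft_force: [-0.4, -0.1, 0.5]
finger_gap: 59.6
grip_force: 0.0
time: 47.08
tool_pos: [464.9, 320.5, 171.4]
tcp_rot: [179.8, 0.0, 47.2]
ft_force: [0.1, 0.2, 0.2]
finger_gap: 60.3
grip_force: 0.0
first turn [0.003 0.001 0.003] then shift cm [0.08 0.01 6.24] [29.  5. 96. -0. 79. 72.]
```

```bash
python3 -m handwheel '[[0.4,0.05,0,2,0,0,0],[0.4,0,0,2,0,0,0],[0.4,0,0,1.5,0,0,0],[0.4,0,0,0.8,0,0,0],[0.4,0,0,0,0,0,0],[-0.8,0,0,0,0,0,0],[-0.8,0,0,0,0,0,0],[-0.8,0,0,0,0,0,0],[-0.8,0,0,0,0,0,0],[-0.8,0,0,0,0,0,0],[-0.8,0,0,0,0,0,0],[-0.8,0,0,0,0,0,0]]' 40
python3 -m handwheel '[[-0.8,0.5,0,0.02,0,0,0],[-0.8,0.49,0,0.06,0,0,0],[-0.8,0.49,0,0.1,0,0,0],[-0.8,0.48,0,0.14,0,0,0],[-0.8,0.46,0,0.17,0,0,0],[-0.8,0.45,0,0.21,0,0,0],[-0.8,0.43,0,0.25,0,0,0],[-0.8,0.41,0,0.28,0,0,0],[-0.8,0.39,0,0.31,0,0,0],[-0.8,0.36,0,0.34,0,0,0],[-0.8,0.3,0,0.3,0,0,0],[-0.8,0,0,0,0,0,0]]'
```

```text
time: 48.08
tool_pos: [467.1, 321.5, 111.0]
tcp_rot: [179.7, -0.2, 47.0]
ft_force: [0.1, -1.1, 6.6]
finger_gap: 19.0
grip_force: 39.0
time: 49.08
tool_pos: [498.3, 355.9, 86.5]
tcp_rot: [179.8, 0.0, 47.0]
ft_force: [-0.1, -0.1, -0.5]
finger_gap: 8.5
grip_force: 0.0
```

```bash
python3 -c "
from h import *
fix(470,325,130,47)
p=snapshot('scene')
print(*blobs(p,*RED,90,(190,250,270,320)),sep='\n')
cv2.imwrite('pics/s11.png',cv2.resize(p['image'][255:315,190:270],(800,600),interpolation=cv2.INTER_CUBIC)[:,:,::-1])"
```

```text
first turn [0.003 0.    0.   ] then shift cm [-4.19  0.04 -4.35] [31. 17. 92. -0. 71. 74.]
(np.int32(32), [229.8, 288.1], [479.3, 316.3], 131.1, [17.0, 30.0])
```

View pics/s11.png

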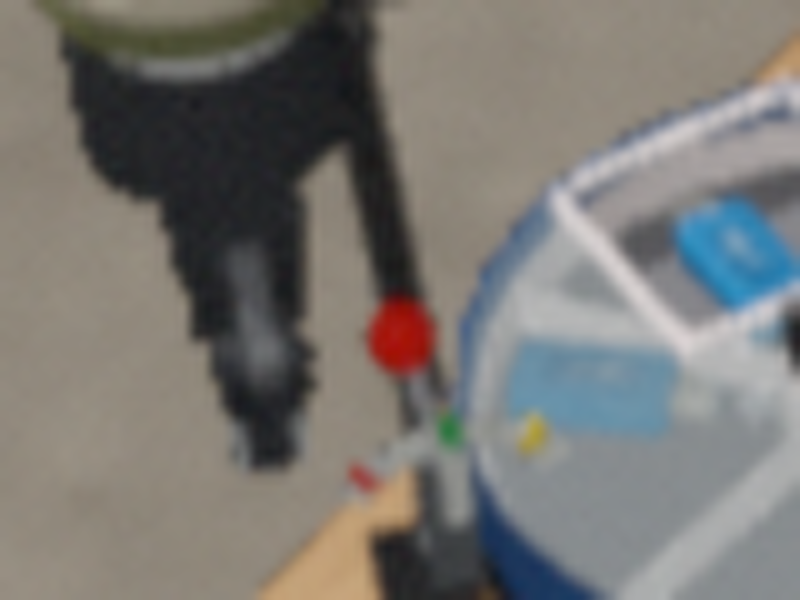

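The grip slackened or slipped: the ball is still near upright at (402,337). The lever doesn't need gripping, so I'll push it outward with closed fingers.

```bash
python3 -m handwheel '[[-1,0,0,-3,0,0,0],[-1,0,0,-3.3,0,0,0],[-1,-3,0,0,0,0,0],[-1,-3,0,0,0,0,0],[-1,-1.5,0,0,0,0,0],[-1,0,0,0,0,0,0],[-1,0,0,2,0,0,0],[-1,0,0,1.7,0,0,0],[-1,0,0,0,0,0,0],[-1,0,0,0,0,0,0]]'
python3 -c "
from h import *
s=sense();P=np.array(s['tool_pos']);print(np.hypot(*(P[:2]-[378.3,225.3])),np.degrees(np.arctan2(P[1]-225.3,P[0]-378.3)),s['ft_force'])"
```

```text
time: 49.97
tool_pos: [446.6, 300.8, 112.8]
tcp_rot: [179.8, 0.1, 47.0]
ft_force: [-0.1, 1.1, 0.4]
finger_gap: 0.1
grip_force: 0.0
101.81886438376681 47.834703843702826 [-0.09907981  1.09501109  0.35784369]
```

```bash
python3 -m handwheel '[[-1,0.5,0,0,0,0,0],[-1,0.5,0,0.1,0,0,0],[-1,0.48,0,0.12,0,0,0],[-1,0.47,0,0.15,0,0,0],[-1,0.45,0,0.18,0,0,0],[-1,0.45,0,0.21,0,0,0],[-1,0.43,0,0.25,0,0,0],[-1,0.41,0,0.28,0,0,0],[-1,0.39,0,0.3,0,0,0],[-1,0.36,0,0.3,0,0,0],[-1,0.3,0,0.1,0,0,0],[-1,0,0,0,0,0,0]]'
python3 -m handwheel '[[-1,0.2,0,0,0,0,0],[-1,0.2,0,0,0,0,0],[-1,0.2,0,0,0,0,0],[-1,0,0,0,0,0,0]]'
python3 -c "
from h import *
s=sense();P=np.array(s['tool_pos']);print(np.hypot(*(P[:2]-[378.3,225.3])),s['ft_force'])
p=snapshot('scene')
print(*blobs(p,*RED,83,(190,250,270,320)),sep='\n')"
```

```text
time: 50.97
tool_pos: [479.4, 335.7, 92.7]
tcp_rot: [179.8, 0.0, 47.0]
ft_force: [-0.9, -0.4, -0.1]
finger_gap: -0.1
grip_force: 0.5
time: 51.3
tool_pos: [480.7, 337.1, 91.7]
tcp_rot: [179.9, 0.5, 47.0]
ft_force: [-11.6, -14.5, 4.9]
finger_gap: 0.2
grip_force: 10.3
151.61548899264085 [-11.6447067  -14.45682407   4.85797273]
(np.int32(31), [217.4, 295.5], [496.9, 353.0], 146.5, [18.0, 26.0])
```

End stop at red reached, with a firm 18 N reaction. Back off and go to the cover.

```bash
python3 -m handwheel '[[-1,-1,0,0,0,0,0],[-1,-1.5,0,-1,0,0,0],[-1,0,0,-3,0,0,0],[-1,0,0,-4,0,0,0],[1,0,0,-2,0,0,0],[1,0,0,0,0,0,-0.12],[1,0,0,0,0,0,-0.12],[1,0,0,0,0,0,-0.12],[1,0,0,0,0,0,-0.12],[1,0,0,0,0,0,-0.12],[1,0,0,0,0,0,-0.12],[1,0,0,0,0,0,-0.12]]'
python3 -m handwheel '[[1,0,0,0,0,0,-0.12],[1,0,0,0,0,0,-0.12],[1,0,0,0,0,0,-0.12],[1,0,0,0,0,0,-0.12],[1,0,0,0,0,0,-0.12],[1,0,0,0,0,0,-0.12],[1,0,0,0,0,0,-0.12],[1,0,0,0,0,0,-0.12],[1,0,0,0,0,0,-0.095],[1,0,0,0,0,0,0]]'
python3 -c "
from h import *
fix(427.5,33.1,120,155.6)
p=snapshot('scene')
print('ball',*blobs(p,*RED,83,(190,250,270,320)),sep='\n')
print('tabs',*blobs(p,*ORANGE,30,(270,240,315,275),3),sep='\n')
p=snapshot('top')
print('ball',*blobs(p,*RED,83,(180,200,220,240)),sep='\n')
print('tabs',*blobs(p,*ORANGE,30,(290,210,340,265),2),sep='\n')
"
```

```text
time: 52.35
tool_pos: [466.8, 322.4, 194.3]
tcp_rot: [179.7, 0.1, 95.5]
ft_force: [0.2, 0.9, 0.7]
finger_gap: 85.5
grip_force: 0.0
time: 53.18
tool_pos: [466.8, 322.4, 194.2]
tcp_rot: [179.9, 0.3, 155.8]
ft_force: [-0.4, 0.1, -0.0]
finger_gap: 85.4
grip_force: 0.0
first turn [0.001 0.004 0.004] then shift cm [ -8.37 -27.96   7.42] [ 30.   4.  95.  -0.  81. -36.]
ball
(np.int32(31), [217.5, 295.4], [496.5, 352.6], 140.1, [18.0, 26.0])
tabs
(np.int32(9), [290.0, 257.6], [435.0, 60.0], 136.3, [10.0, 23.0])
ball
tabs
(np.int32(5), [302.4, 233.8], [438.5, 53.8], 162.9, [5.0, 10.0])
(np.int32(9), [317.9, 241.3], [417.8, 11.6], -160.0, [8.0, 11.0])
```

```bash
python3 -m handwheel '[[1,-0.93,-3.11,0,0,0,0],[1,-0.93,-3.11,0,0,0,0],[1,-0.93,-3.11,0,0,0,0],[1,-0.93,-3.11,0,0,0,0],[1,-0.93,-3.11,0,0,0,0],[1,-0.93,-3.11,0,0,0,0],[1,-0.93,-3.11,0,0,0,0],[1,-0.93,-3.11,0,0,0,0],[1,-0.93,-3.11,0,0,0,0],[1,0,0,3,0,0,0],[1,0,0,3,0,0,0],[1,0,0,0,0,0,0]]'
python3 -c "
from h import *
fix(427.8,33,33.5,155.6)
p=snapshot('top')
print('ball',*blobs(p,*RED,83,(180,200,220,240)),sep='\n')
"
```

```text
time: 54.28
tool_pos: [423.7, 31.8, 129.0]
tcp_rot: [-179.8, -0.2, 155.3]
ft_force: [-1.7, -0.2, -2.1]
finger_gap: 85.2
grip_force: 0.0
first turn [-0.003 -0.003 -0.005] then shift cm [-0.32  0.28  9.55] [ -3. -15. 120.  -0.  76. -68.]
ball
(np.int32(30), [188.8, 208.1], [497.2, 352.3], -164.3, [16.0, 18.0])
```

```bash
python3 -m handwheel '[[1,-0.1,0.2,2.5,0,0,0],[1,0,0,2.5,0,0,0],[1,0,0,2,0,0,0],[1,0,0,1.4,0,0,0],[1,0,0,0.6,0,0,0],[1,0,0,0,0,0,0],[1,0,0,0,0,0,0]]'
python3 -c "
from h import *
fix(427.8,33,33.5,155.6)"
```

```text
time: 54.92
tool_pos: [430.2, 33.9, 45.6]
tcp_rot: [180.0, 0.3, 155.6]
ft_force: [0.3, -0.7, 1.0]
finger_gap: 85.3
grip_force: 0.0
first turn [ 0.     0.005 -0.   ] then shift cm [ 0.19 -0.18  1.21] [ -2.  -7. 123.  -0.  65. -68.]
```

```bash
python3 -m handwheel '[[1,0.15,-0.15,0.6,0,0,0],[1,0,0,0.5,0,0,0],[1,0,0,0,0,0,0],[-0.1,0,0,0,0,0,0],[-0.1,0,0,0,0,0,0],[-0.1,0,0,0,0,0,0],[-0.3,0,0,0,0,0,0],[-0.3,0,0,0,0,0,0],[-0.3,0,0,0,0,0,0],[-0.3,0,0,0,0,0,0],[-0.3,0,0,0,0,0,0]]' 80
python3 -m handwheel '[[-0.3,0,0,-1,0,0,0],[-0.3,0,0,-2,0,0,0],[-0.3,0,0,-3,0,0,0],[-0.3,0,0,-3,0,0,0],[-0.3,0,0,-3,0,0,0],[-0.3,0,0,0,0,0,0],[-0.3,0,0,0,0,0,0]]'
python3 -c "
from h import *
fix(444.9,195.6,150,155.2)"
```

```text
time: 55.83
tool_pos: [428.8, 32.8, 34.7]
tcp_rot: [179.9, 0.4, 155.6]
ft_force: [-2.4, -0.3, 8.7]
finger_gap: 38.1
grip_force: 80.2
time: 56.42
tool_pos: [428.4, 33.0, 155.6]
tcp_rot: [179.9, 0.5, 155.6]
ft_force: [-0.4, 0.7, -1.9]
finger_gap: 37.8
grip_force: 81.2
first turn [0.002 0.008 0.007] then shift cm [ 5.32 15.45  0.56] [ -2. -17. 118.  -0.  78. -68.]
```

```bash
python3 -m handwheel '[[-0.3,0.51,1.55,0,0,0,0],[-0.3,0.51,1.55,0,0,0,0],[-0.3,0.51,1.55,0,0,0,0],[-0.3,0.51,1.55,0,0,0,0],[-0.3,0.51,1.55,0,0,0,0],[-0.3,0.51,1.55,0,0,0,0],[-0.3,0.51,1.55,0,0,0,0],[-0.3,0.51,1.55,0,0,0,0],[-0.3,0.51,1.55,0,0,0,0],[-0.3,0.51,1.55,0,0,0,0],[-0.3,0,0,0,0,0,0],[-0.3,0,0,0,0,0,0]]'
python3 -m handwheel '[[-0.3,0,0,2,0,0,0],[-0.3,0,0,1.5,0,0,0],[-0.3,0,0,0,0,0,0],[-0.3,0,0,0,0,0,0],[-0.3,0,0,0,0,0,0]]'
python3 -c "
from h import *
fix(446,195.6,95,155.6)
for n,b in (('scene',(225,245,300,300)),):
    p=snapshot(n);cv2.imwrite('pics/s12.png',cv2.resize(p['image'][240:306,222:310],(800,600),interpolation=cv2.INTER_CUBIC)[:,:,::-1])"
```

```text
time: 57.42
tool_pos: [443.3, 195.4, 151.2]
tcp_rot: [-179.9, 0.1, 155.7]
ft_force: [-0.5, 0.2, -1.3]
finger_gap: 37.9
grip_force: 81.2
time: 57.83
tool_pos: [444.6, 194.7, 118.2]
tcp_rot: [-180.0, 0.2, 155.6]
ft_force: [0.5, 0.2, -0.4]
finger_gap: 37.9
grip_force: 81.1
first turn [-0.     0.004 -0.001] then shift cm [-0.09  0.14  2.32] [ 18.  -5. 112.  -0.  73. -48.]
```

View pics/s12.png

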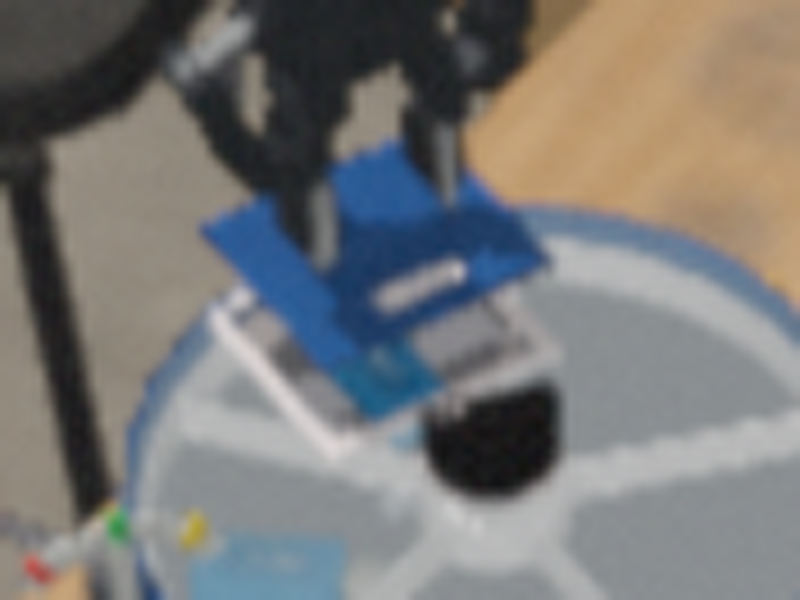

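The cover is level and square over the port at about (380,260). Lower it in stages.

```bash
python3 -m handwheel '[[-0.3,-0.05,0.1,1,0,0,0],[-0.3,0,0,0.8,0,0,0],[-0.3,0,0,0.4,0,0,0],[-0.3,0,0,0,0,0,0],[-0.3,0,0,0,0,0,0],[-0.3,0,0,0,0,0,0]]'
python3 -c "
from h import *
fix(446,195.6,81,155.6)"
```

```text
time: 58.38
tool_pos: [445.5, 196.0, 95.9]
tcp_rot: [-180.0, 0.2, 155.6]
ft_force: [0.5, -1.0, -1.9]
finger_gap: 38.1
grip_force: 81.2
first turn [-0.     0.004 -0.   ] then shift cm [-0.06 -0.01  1.49] [ 18.  -3. 112.  -0.  70. -48.]
```

```bash
python3 -m handwheel '[[-0.3,0,0,0.3,0,0,0],[-0.3,0,0,0.3,0,0,0],[-0.3,0,0,0.2,0,0,0],[-0.3,0,0,0,0,0,0]]'
python3 -m handwheel '[[-0.3,0,0,0.3,0,0,0],[-0.3,0,0,0.2,0,0,0],[-0.3,0,0,0.2,0,0,0],[-0.3,0,0,0,0,0,0],[-0.3,0,0,0,0,0,0]]'
```

```text
time: 58.72
tool_pos: [445.2, 195.8, 87.2]
tcp_rot: [-180.0, 0.2, 155.6]
ft_force: [-1.1, 0.3, -1.1]
finger_gap: 38.1
grip_force: 81.2
time: 59.13
tool_pos: [445.6, 195.9, 81.3]
tcp_rot: [-180.0, 0.2, 155.6]
ft_force: [-4.2, -0.5, 4.8]
finger_gap: 38.1
grip_force: 82.0
```

```bash
python3 -m handwheel '[[-0.3,0,0,0.2,0,0,0],[-0.3,0,0,0.1,0,0,0],[-0.3,0,0,0,0,0,0]]'
python3 -m handwheel '[[-0.1,0,0,0,0,0,0],[0.3,0,0,0,0,0,0],[1,0,0,0,0,0,0],[1,0,0,0,0,0,0],[1,0,0,0,0,0,0],[1,0,0,0,0,0,0],[1,0,0,0,0,0,0]]'
python3 -m handwheel '[[1,0,0,-1,0,0,0],[1,0,0,-3,0,0,0],[1,0,0,-4,0,0,0],[1,0,0,-4,0,0,0],[1,0,0,-3,0,0,0],[1,-2,-3,0,0,0,0],[1,-2,-3,0,0,0,0],[1,-2,-3,0,0,0,0],[1,-2,-3,0,0,0,0],[1,-2,-3,0,0,0,0],[1,-2,-3,0,0,0,0],[1,0,0,0,0,0,0]]'
python3 -c "
from h import *
p=snapshot('scene');p2=snapshot('top')
print('tabs',*blobs(p2,*ORANGE,76,(225,205,275,250),2),sep='\n')
print('tabs',*blobs(p,*ORANGE,76,(240,245,300,300),2),sep='\n')
o=np.hstack([cv2.resize(p['image'][250:340,190:310],(440,330),interpolation=cv2.INTER_CUBIC),cv2.resize(p2['image'][195:305,180:300],(360,330),interpolation=cv2.INTER_CUBIC)])
cv2.imwrite('pics/s13.png',o[:,:,::-1])
print(p2['image'].mean())
a=cv2.imread('pics/scene0.png');q=p
import json
class P(dict):pass
r=dict(p);r['image']=a[:,:,::-1].copy();print('orig scene tabs',*blobs(r,*ORANGE,76,(240,245,300,300),2),sep='\n')"
```

```text
time: 59.38
tool_pos: [445.7, 196.0, 81.2]
tcp_rot: [-180.0, 0.2, 155.6]
ft_force: [-20.3, -6.2, 35.9]
finger_gap: 38.2
grip_force: 85.7
time: 59.97
tool_pos: [445.5, 195.8, 77.6]
tcp_rot: [-180.0, 0.2, 155.6]
ft_force: [-0.2, -0.4, 0.3]
finger_gap: 85.6
grip_force: 0.0
time: 60.97
tool_pos: [480.5, -22.8, 229.3]
tcp_rot: [-179.9, 0.3, 155.3]
ft_force: [-0.6, 0.4, 0.0]
finger_gap: 85.2
grip_force: 0.0
tabs
(np.int32(5), [239.6, 224.2], [455.5, 217.9], 164.3, [5.0, 9.0])
(np.int32(11), [255.9, 231.4], [436.3, 174.3], 168.0, [9.0, 12.0])
tabs
(np.int32(4), [269.5, 268.5], [434.7, 176.9], 126.6, [7.0, 10.0])
(np.int32(10), [256.1, 275.4], [452.7, 222.6], 133.0, [10.0, 21.0])
111.61908311631944
orig scene tabs
(np.int32(3), [269.7, 268.3], [434.7, 176.0], 149.8, [6.0, 11.0])
(np.int32(8), [256.2, 275.2], [452.7, 221.8], 143.3, [9.0, 19.0])
```

View pics/s13.png

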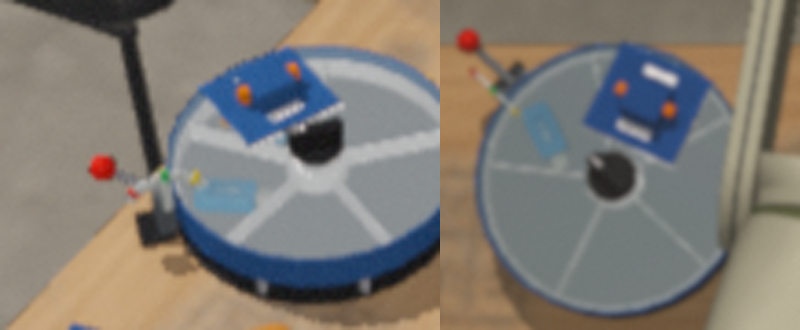

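The cover is seated: both tabs are out at (243,95) and (293,70), matching their original pixels within 0.4. The lever is leaning out at red (102,167), and both adapters are in separate compartments with the drum clicked home. Handing in.

```bash
python3 -m handwheel '[[1,0,0,0,0,0,0],[1,0,0,0,0,0,0],[1,0,0,0,0,0,0]]'; python3 -c "
from bench import *
print(hand_in())"
```

```text
time: 61.32
tool_pos: [479.9, -16.1, 228.4]
tcp_rot: [180.0, 0.2, 155.7]
ft_force: [0.1, 0.3, 0.1]
finger_gap: 85.0
grip_force: 0.0
the job is handed in; nothing more can be done
None
```

I loaded both blue USB adapters into separate compartments, clicked the drum home, swung the lever back to red and snapped the cover back into the port; I handed in at about 61 s, but the hand-in call gave no verdict.

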